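Turn a board over inside its two-part carrier

TASK

The circuit board in the closed dark plastic carrier on the mat is packed component side down, and the robot must not touch it. Keeping the two halves together, turn the whole carrier over and lay it down gently on the mat, without letting it topple or drop, so that the lower half ends up on top. Then lift that half off and put it down gently, flat on the mat and clear of the other, leaving the board lying in the other half with its components up; do not disturb the bin, the disk drive or the screwdriver.

Things in the scene. Friction and masses are not known exactly. Their poses are not given: they have to be found in the camera images.
- tray: Lower half of the carrier at the start: dark plastic tray 100 mm long (x), 60 wide (y), 18 deep, mouth up, floor 4 mm, walls 6 mm, about 130 g (may vary by 30 %). Its underside, later on top, has four round feet and three ribs (under 1 mm). Its rim is cut back inside, 5.5 mm deep, for the other half's tongue. Origin: centre of its underside; z points to its mouth (up at the start).
- cover: Upper half at the start: same outer size and mass, mouth down on the tray, sides flush, plain panel on its closed face. Origin: centre of its rim plane (the seam), 18 mm along z from the tray's origin; z points to its closed face (up at the start, down once turned). Closed pair 100 x 60 x 36 mm. A 4 mm tongue on its rim enters the tray's rim with 1.5 mm play; no latch: the halves pull straight apart.
- board: Green circuit board in the carrier, 82 x 44 x 2 mm, 60 g, parts up to 10 mm high on its component side; hidden while closed. It lies on end ledges with 1.5 mm play up and down, 2 to 3 mm sideways. Origin: its centre; z points away from the component side (up at the start). Turned over and opened, it lies about level with the rim of the half that holds it, its parts up to 10 mm above.
- mat: Flat grey-blue bench mat, 580 mm (x) by 1080 mm (y), 2 mm thick, fixed; origin at the centre of its underside, z up. Its top is 2 mm above the bench. All the objects lie on it.
- bin: Bystander: blue open-fronted parts bin, 135 x 105 x 75 mm high, origin at the centre of its underside.
- drive: Bystander: metal disk drive lying flat, 147 x 102 x 26 mm, origin at the centre of its underside.
- driver: Bystander: screwdriver 190 mm long with a black handle 26 mm thick, lying on the far side of the mat; origin at its middle, x along the blade.
Mind the look-alikes: they are no part of the job. What is shaped like the tray but orange is not meant.

How it is judged:
On the way:
1. the closed carrier has been turned over and lies on the mat, the former lower half on top, the halves still together (angle between each of tray, cover's own z axis and vertical above 3.04 rad and angle between board's own z axis and vertical above 3 rad and height (world z) of cover below 0.024 m and distance between tray and cover below 0.022 m), for 0.3 s.
At the end, for the whole second after the job is handed in: The former upper half lies flat on the mat, mouth up (within 6 degrees), with the board lying flat in its seat, components up, within 6 mm of its place. The former lower half has been lifted off and lies flat on the mat, either way up, not touching the other half. All at rest (angle between each of cover, board's own z axis and vertical above 3.04 rad and height (world z) of cover below 0.024 m and distance between board and cover below 0.006 m and horizontal distance between tray and cover above 0.06 m and height (world z) of tray below 0.026 m and (angle between tray's own z axis and vertical below 0.1 rad or angle between tray's own z axis and vertical above 3.04 rad) and contact force between tray and cover below 0.05 N and contact force between each of tray, cover and mat above 0.1 N and linear speed of each of tray, cover, board below 0.02 m/s).
It fails at once if the halves came more than 15 mm apart before the board had been turned over (angle between board's own z axis and vertical below 2.6 rad and distance between tray and cover above 0.033 m).
It fails at once if the robot touched the board (contact force between any of the fingers, the arm and board above 0.3 N).
It fails at once if the carrier, or a half of it, was dropped (near the mat faster than 0.5 m/s, as after a fall of 13 mm) or let topple over from standing (turning faster than 4 rad/s on the way down) ((height (world z) of cover below 0.04 m and linear speed of cover above 0.5 m/s) or (height (world z) of tray below 0.04 m and linear speed of tray above 0.5 m/s) or (angular speed of cover above 4 rad/s and angle between cover's own z axis and vertical between 1.75 and 2.7 rad) or (angular speed of tray above 4 rad/s and angle between tray's own z axis and vertical between 1.75 and 2.7 rad)).
It fails at once if the bin, the drive or the screwdriver was moved by more than 20 mm (distance of any of bin, drive, driver from where it was at the start of the episode above 0.02 m).
It also fails if it takes over 70 s, if anything falls off the work surface, if the arm or the gripper's body presses on something with over 40 N, if the wrist force passes 120 N, or if a joint passes its speed limit or range.

ROBOT

A 6-joint arm with a two-finger parallel gripper is mounted at the origin on the work surface. World frame = base frame: x ahead of the robot, y to its left, z up, the work surface at z = 0. Lengths are in m, angles in rad, forces in N, time in s.
With the tool pointing down it reaches from about 0.325 to 0.85 m from the base axis. Payload 4.4 kg.
Tool frame: the origin (TCP) lies midway between the tips of the shut fingers; the grasp point (between the pads) lies grip_point_offset behind it (grip_point_offset is the distance from the TCP to the grasp point, in m); x points along the fingers, y is the direction in which the jaws open and shut, and the axes are right-handed (so a half turn about x gives the same grasp; the last joint's range is limited). The gripper opens to 94 mm and grips with 3 to 60 N. Pads are 16 mm wide; open, the fingers measure 119 mm over their backs; the gripper's body (75 mm by 177 mm) begins 78 mm behind the grasp point.
Start: joints at [-1.278, 0.207, 1.542, -0, 1.393, -0.15], TCP at [0.246, -0.52, 0.205] pointing down, gripper open.
Joint ranges: [-2.73, 2.73], [-0.86, 2.22], [0.23, 2.46], [-1.11, 4.25], [0.08, 2.63], [-2.82, 2.82]. Speed limits (rad/s): [2.79, 2.79, 3.14, 3.14, 3.14, 3.14].

INTERFACE

Orientations are given as a unit quaternion [w, x, y, z].
In Python, from bench import * gives the robot as it stands.
- The arm moves only by the tool apply_moves, never from a script. Its argument "rows" is a list of rows, each a list of 4 numbers: the shift along the world's x, y, z in m, then the turn about the world's z in degrees. A call has 1 to 12 rows; each row shifts and turns the pose as measured when the row begins; what a row does not reach is not made up. A row lasts 1/8 s, in which the tool goes at most 62.5 mm and 10.7 degrees, less where a joint would pass 70% of its speed; a pose out of reach is approached as far as the arm can. A call with a gripper value outside its range is refused whole. "grip" is the closure in counts, from 0 (fully open) to 255 (shut), set as the call begins (left out, the last holds). The fingers move at their own pace and stop on an object; the grip force is fixed at half the most. Time passes only in rows, so rows that do not move let the fingers close. It gives the time, the measured TCP pose, the force and the opening at its end, in the units of the state.
- state(): the state, without advancing time (a new reading comes with each control period).
- read_camera(name): name is "scene" or "top" or "wrist"; returns a dict with "pixels" (400x640x3 uint8, red, green, blue), "range_z" (400x640 float32, m along the optical axis (not along the pixel's ray), 0 where there is no reading), "fx", "fy", "cx", "cy" (pixels), "rvec" (rotation vector, rad) and "tvec" (3), from world to camera coordinates, as OpenCV has them. Camera axes: x right, y down, z forward; pixel columns grow to the right and rows downward; lengths in m; the calibration is good to about 2 mm. The wrist camera is an equidistant fisheye: a pixel r from the principal point sees the ray r / f radians off the axis. A picture is of the moment at which its call begins.
- hand_in(): hands the job in, once; it reports no verdict.
The state is a dict: "time": time; "joints": joint angles; "joint_velocities": joint speeds; "joint_efforts": joint torques, N m; "eef_pos": TCP position; "orientation": TCP orientation; "wrist_force": force on the tool from outside, world axes, zero at the start; "ft_torque": the same for the moment, N m; "gripper_width": finger opening in m.
Only numpy, scipy, OpenCV 4.12 (cv2) and the standard library are available. Lean on these libraries where they do the work, as an engineer would, in place of code of your own. Each camera call takes 0.05 s, during which the arm holds its last target.

## Working session

There is one attempt and no reset: what is moved stays moved. The work goes in short steps, Python scripts to look and compute and a tool call to move; the robot and the scene stay as the last step left them, time stands still between calls to the robot, and variables do not carry over. Pictures are saved under pics/ and viewed, and the job is handed in when it is done.

Besides the shell and the picture viewer there is one more tool, called as name(argument=value, ...), one argument or row to a line, values as JSON. apply_moves: Moves the arm, as the interface text tells. Its arguments: {"type":"object","properties":{"rows":{"type":"array"},"grip":{"type":"number"}},"required":["rows"]}

```bash
mkdir -p pics; ls; cat > h.py <<'E'
from bench import *
import numpy as np, cv2
def snap(n,f):
    c=read_camera(n); cv2.imwrite('pics/'+f,c['pixels'][...,::-1]); 
    np.savez(''+f[:-4]+'.npz',**{k:np.asarray(v) for k,v in c.items()})
    return c
def cloud(c):
    z=np.asarray(c['range_z'],float); v,u=np.mgrid[0:z.shape[0],0:z.shape[1]]
    P=np.stack([(u-c['cx'])/c['fx']*z,(v-c['cy'])/c['fy']*z,z],-1)
    R,_=cv2.Rodrigues(np.asarray(c['rvec'],float)); return (P-np.asarray(c['tvec']).ravel())@R
E
python3 - <<'E'
from h import *
import bench
print([x for x in dir(bench) if x[0]!='_'])
print(state())
try: print(grip_point_offset)
except Exception as e: print(e)
for n in ['scene','top','wrist']:
    c=snap(n,n+'0.png'); print(n,c['fx'],c['cx'],c['cy'],c['rvec'],c['tvec'])
E
```

```text
pics
['IKError', 'grip_point_offset', 'hand_in', 'read_camera', 'state']
{'time': 0.0, 'joints': array([-1.27849318e+00,  2.07444669e-01,  1.54294969e+00, -1.61035261e-05,
        1.39347384e+00, -1.50538643e-01]), 'joint_velocities': array([-0.00209102, -0.00039213,  0.00088673, -0.00084355, -0.00021059,
       -0.00071141]), 'joint_efforts': array([ 2.55553226e-03, -3.70872974e+01, -2.81414384e+01,  6.99194195e-02,
        3.60476458e-02, -1.69254745e-04]), 'eef_pos': array([ 0.24612274, -0.51877122,  0.20427882]), 'orientation': array([-0.15449078, -0.68978051, -0.15609499,  0.68990565]), 'wrist_force': array([-0.39491585,  0.57802621,  0.31964578]), 'ft_torque': array([ 0.01395315, -0.03891568, -0.01512626]), 'gripper_width': 0.09372299395158125}
0.0188
scene 377.82766385013497 314.8734676130049 200.16541006647023 [ 2.15627929  0.73372709 -0.32205867] [-0.47703262 -0.18983782  1.1574711 ]
top 422.1506290701749 323.82733771671747 199.9753802258948 [ 2.1701041  -2.139147    0.09908418] [0.00748255 0.61328484 1.09609335]
wrist 309.70691628693146 322.76079871716854 200.38366122136864 [-2.44119465  1.54391098  0.22914417] [-0.57342212 -0.02982016  0.39328157]
```

View pics/scene0.png

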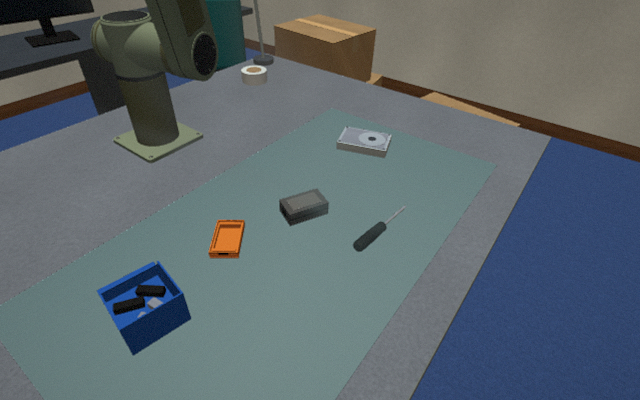

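View pics/top0.png

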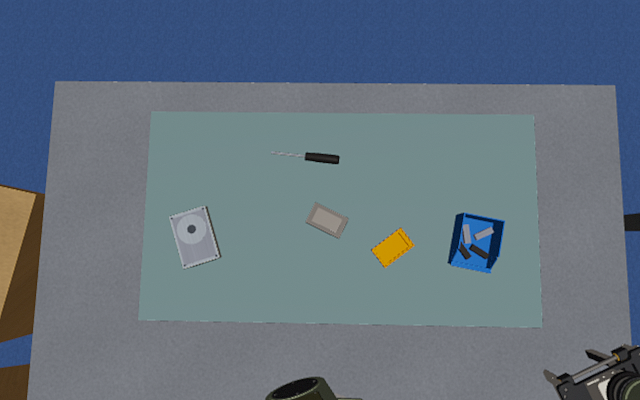

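The scene picture shows the dark carrier at (304,206), the orange look-alike at (228,238) and the bin, drive and driver well away. In the top picture the carrier is at (327,220) and the orange one at (393,247). Next I measure them.

```bash
python3 - <<'E'
import numpy as np,cv2
from h import cloud
for n in ['top','scene']:
    c=dict(np.load(n+'0.npz')); P=cloud(c); px=c['pixels']
    print(n,'mat z',np.median(P[150:160,200:250,2]) if n=='top' else np.median(P[170:180,270:290,2]))
    m=(P[...,2]>0.012)&(P[...,2]<0.12)&(P[...,0]>0.3)&(P[...,0]<0.95)&(abs(P[...,1])<0.6)
    k,l,s,_=cv2.connectedComponentsWithStats(m.astype(np.uint8))
    for i in range(1,k):
        if s[i,4]<60: continue
        q=P[l==i]; zt=np.percentile(q[:,2],90); t=q[abs(q[:,2]-zt)<0.006]
        r=cv2.minAreaRect((t[:,:2]*1000).astype(np.float32))
        print(s[i],'ztop %.4f'%zt,np.round(r[0],1),np.round(r[1],1),round(r[2],1), px[l==i].mean(0).round())
E
```

```text
top mat z 0.0007758410761708943
[272 151  67  13 375] ztop 0.0274 [733.5  41.3] [124.7  23.8] 87.1 [56. 57. 58.]
[305 202  43  36 862] ztop 0.0394 [561.6   8.8] [100.3  59.6] 64.5 [135. 130. 124.]
[ 169  205   51   63 2132] ztop 0.0300 [512.  364.8] [146.6 103.6] 18.7 [143. 148. 156.]
[ 448  212   57   61 1651] ztop 0.0726 [ 528.  -384.6] [107.5  94.7] 79.2 [38. 65. 99.]
[371 227  43  40 323] ztop 0.0202 [ 491.4 -168.7] [ 60.5 100.7] 37.7 [189. 136.  17.]
scene mat z -0.0008711264199224187
[ 336  127   56   28 1014] ztop 0.0267 [510.1 359. ] [147.2 106.4] 18.3 [133. 140. 144.]
[ 279  189   49   34 1061] ztop 0.0366 [560.    3.3] [100.4  62.2] 64.8 [78. 82. 79.]
[353 206  53  44 455] ztop 0.0250 [733.   18.8] [95.3 23.1] 85.1 [58. 66. 66.]
[208 220  36  35 454] ztop 0.0181 [ 489.9 -173.6] [ 60.7 102.7] 37.1 [162.  90.  37.]
[  96  261   94   91 3706] ztop 0.0724 [ 526.1 -389.5] [105.1  97.7] 79.3 [24. 45. 78.]
```

```bash
cat >> h.py <<'E'
from scipy.spatial.transform import Rotation as Ro
def tool():
    s=state(); q=s['orientation']; R=Ro.from_quat([q[1],q[2],q[3],q[0]]).as_matrix(); return s,R
def rep():
    s,R=tool(); print('t',round(s['time'],2),'pos',s['eef_pos'].round(4),'jawdeg',np.degrees(np.arctan2(R[1,1],R[0,1])).round(1),'x',R[:,0].round(3),'F',s['wrist_force'].round(1),'w',s['gripper_width'].round(4),'j',s['joints'].round(2))
E
python3 - <<'E'
from h import *
rep()
u=np.array([np.cos(np.radians(64.6)),np.sin(np.radians(64.6))]); print(np.array([.561,.006])-0.038*u, u)
E
```

```text
Traceback (most recent call last):
  File "h.py", line 15, in rep
    s,R=tool(); print('t',round(s['time'],2),'pos',s['eef_pos'].round(4),'jawdeg',np.degrees(np.arctan2(R[1,1],R[0,1])).round(1),'x',R[:,0].round(3),'F',s['wrist_force'].round(1),'w',s['gripper_width'].round(4),'j',s['joints'].round(2))
                                                                                                                                                                                       ^^^^^^^^^^^^^^^^^^^^^^^^
AttributeError: 'float' object has no attribute 'round'
```

View pics/wrist0.png

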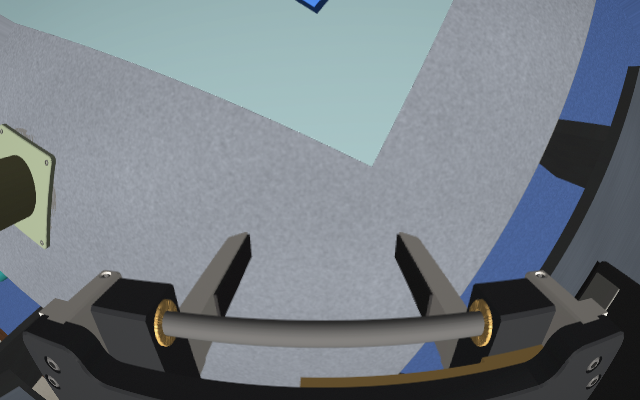

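```bash
sed -i "s/s\['gripper_width'\].round(4)/round(float(s['gripper_width']),4)/" h.py
python3 - <<'E'
from h import *
rep()
u=np.array([np.cos(np.radians(64.6)),np.sin(np.radians(64.6))]); print(np.array([.561,.006])-0.038*u, u)
E
```

```text
t 0.15 pos [ 0.2462 -0.5189  0.2046] jawdeg -64.6 x [-0.     0.002 -1.   ] F [-0.8  0.9 -0.4] w 0.0943 j [-1.28  0.21  1.54  0.    1.39 -0.15]
[ 0.54470046 -0.02832674] [0.42893513 0.90333529]
```

apply_moves(
  rows=[
    [0.025,0.041,0,3.3],
    [0.025,0.041,0,3.3],
    [0.025,0.041,0,3.3],
    [0.025,0.041,0,3.3],
    [0.025,0.041,0,3.3],
    [0.025,0.041,0,3.3],
    [0.025,0.041,0,3.3],
    [0.025,0.041,0,3.3],
    [0.025,0.041,0,3.3],
    [0.025,0.041,0,3.3],
    [0.025,0.041,0,3.3],
    [0.025,0.041,0,3.3],
  ],
  grip=0,
)

```text
time: 1.65
eef_pos: [0.5498, -0.0119, 0.201]
orientation: [-0.383, -0.593, -0.386, 0.594]
wrist_force: [0.4, -0.7, 0.3]
gripper_width: 0.094
```

```bash
python3 - <<'E'
from h import *
rep(); snap('wrist','w1.png')
E
```

```text
t 1.65 pos [ 0.5498 -0.0119  0.201 ] jawdeg -24.2 x [-0.004  0.002 -1.   ] F [ 0.4 -0.7  0.3] w 0.094 j [-0.18  0.16  1.61  0.    1.38  0.24]
```

View pics/w1.png

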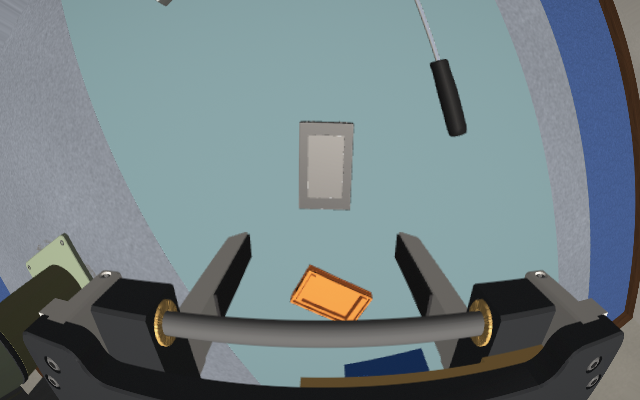

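The wrist view shows the carrier's top face with corners near (299,121), (354,122), (351,210) and (299,208), centred between the fingers across.

```bash
cat >> h.py <<'E'
def wray(c,pts,z):
    K=np.array([[c['fx'],0,c['cx']],[0,c['fy'],c['cy']],[0,0,1.]],float)
    p=np.array(pts,float).reshape(-1,1,2)
    n=cv2.fisheye.undistortPoints(p,K,np.zeros(4)).reshape(-1,2)
    R,_=cv2.Rodrigues(np.asarray(c['rvec'],float)); C=-R.T@np.asarray(c['tvec'],float).ravel()
    d=np.c_[n,np.ones(len(n))]@R
    return C+d*((z-C[2])/d[:,2])[:,None]
E
python3 - <<'E'
from h import *
c=dict(np.load('w1.npz'))
Q=wray(c,[(299,121),(354,122),(351,210),(299,208)],0.038)
print(Q.round(4),Q.mean(0).round(4)); 
for a,b in [(0,1),(1,2),(2,3),(3,0)]:
    d=Q[b]-Q[a]; print(np.linalg.norm(d).round(4),np.degrees(np.arctan2(d[1],d[0])).round(1))
E
```

```text
[[ 0.5546  0.0655  0.038 ]
 [ 0.6093  0.0399  0.038 ]
 [ 0.5665 -0.0522  0.038 ]
 [ 0.5121 -0.0252  0.038 ]] [0.5606 0.007  0.038 ]
0.0604 -25.1
0.1015 -114.9
0.0607 153.6
0.1002 64.9
```

apply_moves(
  rows=[
    [-0.0055,-0.016,0,-1],
    [0,0,-0.035,0],
    [0,0,-0.035,0],
    [0,0,-0.035,0],
    [0,0,-0.035,0],
    [0,0,-0.025,0],
    [0,0,0,0],
  ],
)

```text
time: 2.58
eef_pos: [0.5423, -0.0305, 0.0314]
orientation: [-0.376, -0.598, -0.38, 0.598]
wrist_force: [-0.2, 0.1, 0.2]
gripper_width: 0.0941
```

```bash
python3 - <<'E'
from h import *
rep()
E
```

```text
t 2.58 pos [ 0.5423 -0.0305  0.0314] jawdeg -25.4 x [-0.003  0.004 -1.   ] F [-0.2  0.1  0.2] w 0.0941 j [-0.22  0.35  1.76  0.    1.04  0.22]
```

apply_moves(
  rows=[
    [0.002,0.0025,-0.014,0],
    [0,0,-0.0125,0],
    [0,0,0,0],
  ],
)

```text
time: 2.95
eef_pos: [0.546, -0.0299, 0.0058]
orientation: [0.376, 0.599, 0.378, -0.597]
wrist_force: [-0.6, 0.0, -0.7]
gripper_width: 0.0944
```

apply_moves(
  rows=[
    [0,0,0,0],
    [0,0,0,0],
    [0,0,0,0],
    [0,0,0,0],
    [0,0,0,0],
    [0,0,0,0],
  ],
  grip=255,
)

```text
time: 3.7
eef_pos: [0.5468, -0.0297, 0.0072]
orientation: [0.377, 0.599, 0.378, -0.597]
wrist_force: [-1.1, 0.1, -1.4]
gripper_width: 0.0601
```

```bash
python3 - <<'E'
from h import *
rep(); snap('wrist','w2.png')
E
```

```text
t 3.7 pos [ 0.5468 -0.0297  0.0072] jawdeg -25.5 x [ 0.002  0.003 -1.   ] F [-1.1  0.1 -1.4] w 0.0601 j [-0.21  0.39  1.76  0.    0.99  0.23]
```

View pics/w2.png

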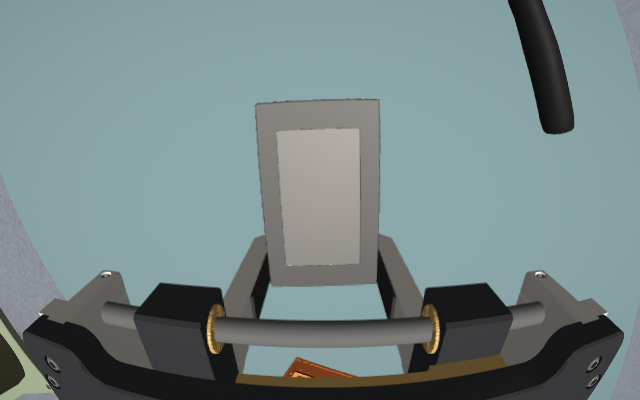

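The carrier is gripped near its near end, with the far end away from the gripper (top edge at about row 100). I lift a little to see whether it droops.

apply_moves(
  rows=[
    [0,0,0.006,0],
    [0,0,0.006,0],
    [0,0,0.006,0],
    [0,0,0.006,0],
    [0,0,0,0],
  ],
)

```text
time: 4.38
eef_pos: [0.5462, -0.0297, 0.0322]
orientation: [0.377, 0.599, 0.378, -0.597]
wrist_force: [0.6, -0.9, -2.4]
gripper_width: 0.06
```

```bash
python3 - <<'E'
from h import *
rep(); snap('wrist','w3.png'); c=snap('scene','s3.png'); cv2.imwrite('pics/s3c.png',cv2.resize(c['pixels'][130:270,220:420,::-1],None,fx=4,fy=4))
E
```

```text
t 4.38 pos [ 0.5462 -0.0297  0.0322] jawdeg -25.5 x [ 0.002  0.002 -1.   ] F [ 0.6 -0.9 -2.4] w 0.06 j [-0.21  0.35  1.75  0.    1.04  0.23]
```

View pics/s3c.png

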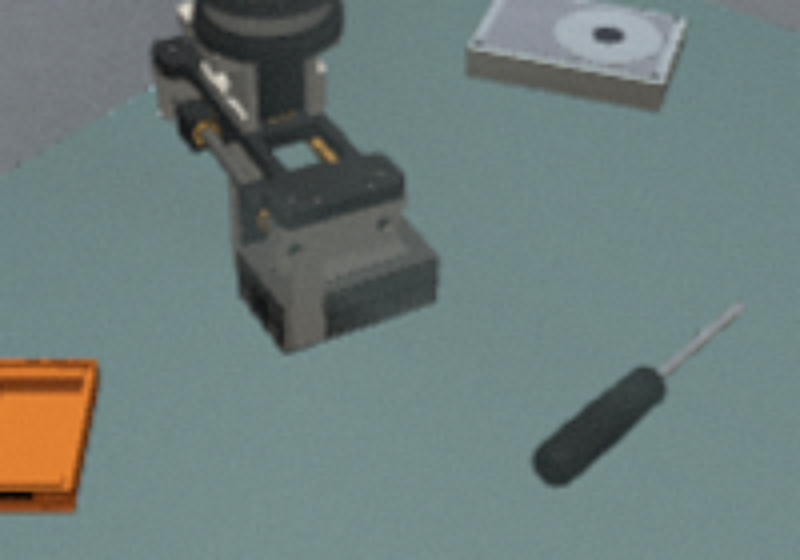

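View pics/w3.png

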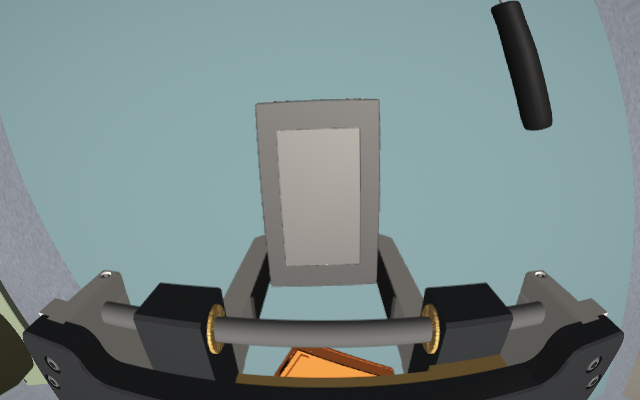

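It stays level: the grip holds too firmly to let it droop. I go down to 3 mm over the mat and try a smaller closure there.

apply_moves(
  rows=[
    [0,0,-0.01,0],
    [0,0,-0.01,0],
    [0,0,0,0],
  ],
  grip=110,
)

```text
time: 4.85
eef_pos: [0.5444, -0.0293, 0.009]
orientation: [-0.376, -0.598, -0.379, 0.598]
wrist_force: [-0.8, 0.7, -2.5]
gripper_width: 0.06
```

```bash
cat >> h.py <<'E'
def wedges(c):
    # print bright-grey carrier extents in wrist image
    px=c['pixels'].astype(int); P=px[60:300,240:400]; d=P.max(2)-P.min(2)
    m=(d<22)&(P.mean(2)>70); col=m[:,60:100].mean(1); r=np.where(col>.8)[0]; print('carrier rows in wrist view', r.min()+60 if len(r) else None, r.max()+60 if len(r) else None)
E
python3 - <<'E'
from h import *
rep(); wedges(dict(np.load('w3.npz'))); wedges(snap('wrist','w4.png'))
E
```

```text
t 4.85 pos [ 0.5444 -0.0293  0.009 ] jawdeg -25.5 x [-0.002  0.003 -1.   ] F [-0.8  0.7 -2.5] w 0.06 j [-0.21  0.39  1.76  0.    0.99  0.23]
carrier rows in wrist view 100 285
carrier rows in wrist view 100 285
```

apply_moves(
  rows=[
    [0,0,0.006,0],
    [0,0,0,0],
    [0,0,0,0],
  ],
  grip=97,
)

```text
time: 5.28
eef_pos: [0.5455, -0.0295, 0.0163]
orientation: [0.377, 0.598, 0.378, -0.597]
wrist_force: [-0.4, -0.2, -3.3]
gripper_width: 0.0596
```

```bash
python3 - <<'E'
from h import *
rep(); wedges(snap('wrist','w5.png'))
E
```

```text
t 5.28 pos [ 0.5455 -0.0295  0.0163] jawdeg -25.5 x [-0.     0.003 -1.   ] F [-0.4 -0.2 -3.3] w 0.0596 j [-0.21  0.38  1.76  0.    1.01  0.23]
carrier rows in wrist view 100 285
```

apply_moves(
  rows=[
    [0,0,0,0],
    [0,0,0,0],
    [0,0,0,0],
  ],
  grip=94,
)

```text
time: 5.7
eef_pos: [0.5458, -0.0296, 0.0166]
orientation: [0.377, 0.599, 0.378, -0.597]
wrist_force: [0.5, -0.7, -2.2]
gripper_width: 0.0599
```

```bash
python3 - <<'E'
from h import *
rep(); wedges(snap('wrist','w6.png'))
E
```

```text
t 5.7 pos [ 0.5458 -0.0296  0.0166] jawdeg -25.5 x [ 0.001  0.003 -1.   ] F [ 0.5 -0.7 -2.2] w 0.0599 j [-0.21  0.38  1.76  0.    1.01  0.23]
carrier rows in wrist view 100 285
```

apply_moves(
  rows=[
    [0,0,-0.006,0],
    [0,0,0,0],
    [0,0,0,0],
  ],
  grip=92,
)

```text
time: 6.12
eef_pos: [0.5458, -0.0296, 0.0103]
orientation: [0.377, 0.599, 0.378, -0.597]
wrist_force: [0.0, -0.5, -1.7]
gripper_width: 0.0599
```

```bash
python3 - <<'E'
from h import *
rep(); wedges(snap('wrist','w7.png'))
E
```

```text
t 6.12 pos [ 0.5458 -0.0296  0.0103] jawdeg -25.5 x [ 0.001  0.003 -1.   ] F [ 0.  -0.5 -1.7] w 0.0599 j [-0.21  0.39  1.76  0.    0.99  0.23]
carrier rows in wrist view 101 284
```

apply_moves(
  rows=[
    [0,0,0,0],
    [0,0,0,0],
    [0,0,0,0],
  ],
  grip=91,
)

```text
time: 6.55
eef_pos: [0.546, -0.0295, 0.0109]
orientation: [0.377, 0.599, 0.378, -0.597]
wrist_force: [-0.5, 0.9, -0.1]
gripper_width: 0.0601
```

```bash
python3 - <<'E'
from h import *
rep(); wedges(snap('wrist','w8.png'))
E
```

```text
t 6.55 pos [ 0.546  -0.0295  0.0109] jawdeg -25.5 x [ 0.001  0.003 -1.   ] F [-0.5  0.9 -0.1] w 0.0601 j [-0.21  0.39  1.76  0.    0.99  0.23]
carrier rows in wrist view 102 283
```

View pics/w8.png

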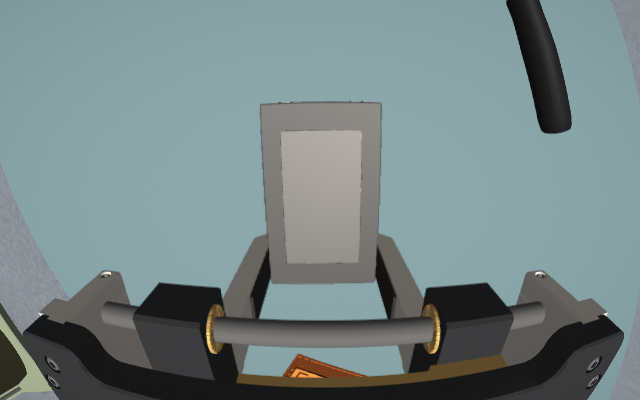

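The carrier has slid down onto the mat between the pads, so the grip force does follow the closure count. I regrip low with count 93 and lift slightly.

apply_moves(
  rows=[
    [-0.001,0.001,-0.006,0],
    [0,0,0,0],
  ],
  grip=88,
)

```text
time: 6.85
eef_pos: [0.5461, -0.0287, 0.0051]
orientation: [0.377, 0.6, 0.377, -0.596]
wrist_force: [-0.1, 0.2, 0.1]
gripper_width: 0.0616
```

apply_moves(
  rows=[
    [0,0,0,0],
    [0,0,0,0],
  ],
  grip=93,
)

```text
time: 7.1
eef_pos: [0.5463, -0.0287, 0.0053]
orientation: [0.377, 0.599, 0.377, -0.596]
wrist_force: [0.1, 0.7, -0.2]
gripper_width: 0.0604
```

apply_moves(
  rows=[
    [0,0,0.004,0],
    [0,0,0.004,0],
    [0,0,0.004,0],
    [0,0,0,0],
  ],
)

```text
time: 7.6
eef_pos: [0.5449, -0.0286, 0.0169]
orientation: [0.377, 0.599, 0.378, -0.597]
wrist_force: [-0.6, -0.3, -2.4]
gripper_width: 0.0597
```

```bash
python3 - <<'E'
from h import *
rep(); wedges(snap('wrist','w9.png'))
E
```

```text
t 7.6 pos [ 0.5449 -0.0286  0.0169] jawdeg -25.5 x [ 0.001  0.003 -1.   ] F [-0.6 -0.3 -2.4] w 0.0597 j [-0.21  0.38  1.76  0.    1.    0.23]
carrier rows in wrist view 103 289
```

View pics/w9.png

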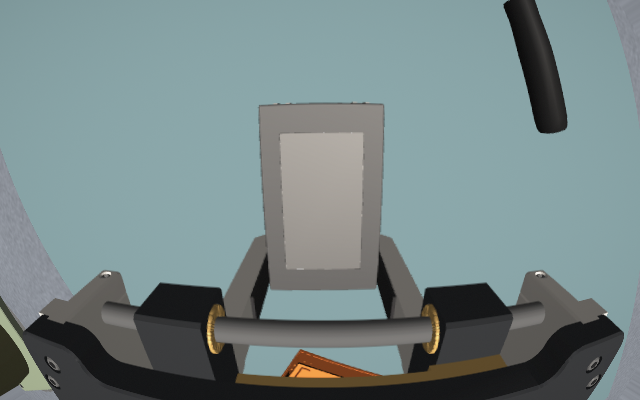

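apply_moves(
  rows=[
    [0,0,-0.003,0],
    [0,0,0,0],
  ],
  grip=92,
)

```text
time: 7.9
eef_pos: [0.5451, -0.0287, 0.0138]
orientation: [0.377, 0.599, 0.378, -0.597]
wrist_force: [-0.2, 0.5, -1.0]
gripper_width: 0.0602
```

```bash
python3 - <<'E'
from h import *
rep(); wedges(snap('wrist','w10.png'))
E
```

```text
t 7.9 pos [ 0.5451 -0.0287  0.0138] jawdeg -25.5 x [ 0.001  0.002 -1.   ] F [-0.2  0.5 -1. ] w 0.0602 j [-0.21  0.38  1.76  0.    1.    0.23]
carrier rows in wrist view 106 285
```

View pics/w10.png

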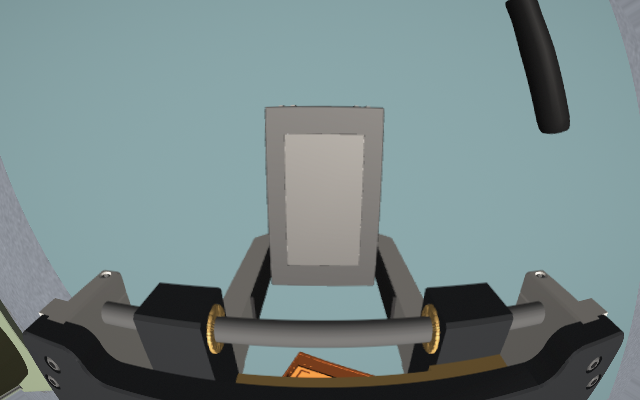

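```bash
cat >> h.py <<'E'
def wcloud(c):
    z=np.asarray(c['range_z'],float); v,u=np.mgrid[0:z.shape[0],0:z.shape[1]].astype(float)
    K=np.array([[c['fx'],0,c['cx']],[0,c['fy'],c['cy']],[0,0,1.]],float)
    n=cv2.fisheye.undistortPoints(np.stack([u,v],-1).reshape(-1,1,2),K,np.zeros(4)).reshape(z.shape+(2,))
    P=np.concatenate([n*z[...,None],z[...,None]],-1)
    R,_=cv2.Rodrigues(np.asarray(c['rvec'],float)); return (P-np.asarray(c['tvec'],float).ravel())@R
U=np.array([np.cos(np.radians(64.5)),np.sin(np.radians(64.5))])
def tilt(c,tcp,w=0.02,smax=0.13):
    P=wcloud(c).reshape(-1,3); g=np.asarray(c['range_z']).ravel()>0
    V=np.array([-U[1],U[0]]); r=P[:,:2]-tcp[:2]; s=r@U; t=r@V
    m=g&(abs(t)<w)&(s>-0.02)&(s<smax)&(P[:,2]>0.006)&(P[:,2]<tcp[2]+0.06)
    s=s[m];z=P[m,2]
    b=np.arange(-0.02,smax+1e-6,0.01)
    print('profile s:z(mm)',[(round((b[i]+.005)*1000),round(np.median(z[(s>=b[i])&(s<b[i+1])])*1000,1)) for i in range(len(b)-1) if ((s>=b[i])&(s<b[i+1])).sum()>5])
E
python3 - <<'E'
from h import *
for f,t in [('w3',(.5462,-.0297,.0322)),('w9',(.5449,-.0286,.0169)),('w10',(.5451,-.0287,.0138))]:
    tilt(dict(np.load(f+'.npz')),np.array(t))
E
```

```text
profile s:z(mm) [(-15, np.float64(62.8)), (-5, np.float64(63.2)), (5, np.float64(63.4)), (15, np.float64(63.5)), (25, np.float64(63.4)), (35, np.float64(63.4)), (45, np.float64(63.3)), (55, np.float64(63.3)), (65, np.float64(63.3)), (75, np.float64(63.1)), (85, np.float64(62.9)), (95, np.float64(60.4))]
profile s:z(mm) [(-15, np.float64(49.5)), (-5, np.float64(49.8)), (5, np.float64(50.0)), (15, np.float64(49.9)), (25, np.float64(49.9)), (35, np.float64(49.8)), (45, np.float64(49.9)), (55, np.float64(49.7)), (65, np.float64(49.7)), (75, np.float64(49.5)), (85, np.float64(49.3))]
profile s:z(mm) [(-15, np.float64(40.1)), (-5, np.float64(40.1)), (5, np.float64(40.2)), (15, np.float64(40.0)), (25, np.float64(39.8)), (35, np.float64(39.6)), (45, np.float64(39.4)), (55, np.float64(39.1)), (65, np.float64(38.9)), (75, np.float64(38.5)), (85, np.float64(38.2))]
```

apply_moves(
  rows=[
    [0,0,0,0],
    [0,0,0.004,0],
    [0,0,0.004,0],
    [0,0,0,0],
  ],
  grip=92.4,
)

```text
time: 8.45
eef_pos: [0.5456, -0.0283, 0.0228]
orientation: [0.377, 0.599, 0.378, -0.597]
wrist_force: [-0.8, 0.0, -0.7]
gripper_width: 0.0598
```

```bash
cat >> h.py <<'E'
def look(f):
    rep(); s=state(); tilt(snap('wrist',f),s['eef_pos'])
E
sed -i 's/round(np.median(z\[(s>=b\[i\])&(s<b\[i+1\])\])\*1000,1)/float(round(np.median(z[(s>=b[i])\&(s<b[i+1])])*1000,1))/' h.py
python3 - <<'E'
from h import *
look('w11.png')
E
```

```text
t 8.45 pos [ 0.5456 -0.0283  0.0228] jawdeg -25.5 x [ 0.002  0.003 -1.   ] F [-0.8  0.  -0.7] w 0.0598 j [-0.21  0.37  1.76  0.    1.02  0.23]
profile s:z(mm) [(-15, 49.9), (-5, 49.2), (5, 48.3), (15, 47.1), (25, 45.9), (35, 44.6), (45, 43.5), (55, 42.2), (65, 41.0), (75, 39.6), (85, 38.4)]
```

At count 92.4 it pivots: 7 degrees of tilt, far edge on the mat. The pads now sit about 11 mm above the seam, so I set it down again and regrip lower so that they straddle the seam.

apply_moves(
  rows=[
    [0,0,-0.009,0],
    [0,0,-0.009,0],
    [-0.001,0,0,0],
  ],
)

```text
time: 8.88
eef_pos: [0.5468, -0.0286, 0.0211]
orientation: [0.377, 0.598, 0.379, -0.597]
wrist_force: [-0.3, 2.2, -1.8]
gripper_width: 0.0599
```

apply_moves(
  rows=[
    [0,0,0,0],
    [0,0,-0.002,0],
  ],
  grip=88,
)

```text
time: 9.12
eef_pos: [0.5476, -0.0289, 0.0199]
orientation: [0.377, 0.598, 0.379, -0.597]
wrist_force: [-3.7, 0.4, 14.4]
gripper_width: 0.0618
```

```bash
python3 - <<'E'
from h import *
look('w12.png')
E
```

```text
t 9.12 pos [ 0.5476 -0.0289  0.0199] jawdeg -25.4 x [ 0.001  0.003 -1.   ] F [-3.7  0.4 14.4] w 0.0618 j [-0.21  0.38  1.75  0.    1.01  0.23]
profile s:z(mm) [(-15, 40.8), (-5, 40.6), (5, 40.6), (15, 40.3), (25, 40.1), (35, 39.8), (45, 39.6), (55, 39.3), (65, 39.0), (75, 38.5), (85, 38.2)]
```

```bash
python3 - <<'E'
from h import *
rep(); c=snap('scene','s12.png'); cv2.imwrite('pics/s12c.png',cv2.resize(c['pixels'][150:240,250:370,::-1],None,fx=6,fy=6))
E
```

```text
t 9.18 pos [ 0.5476 -0.0288  0.02  ] jawdeg -25.4 x [ 0.     0.003 -1.   ] F [-2.2  0.4  8.6] w 0.0612 j [-0.21  0.38  1.75  0.    1.01  0.23]
```

View pics/s12c.png

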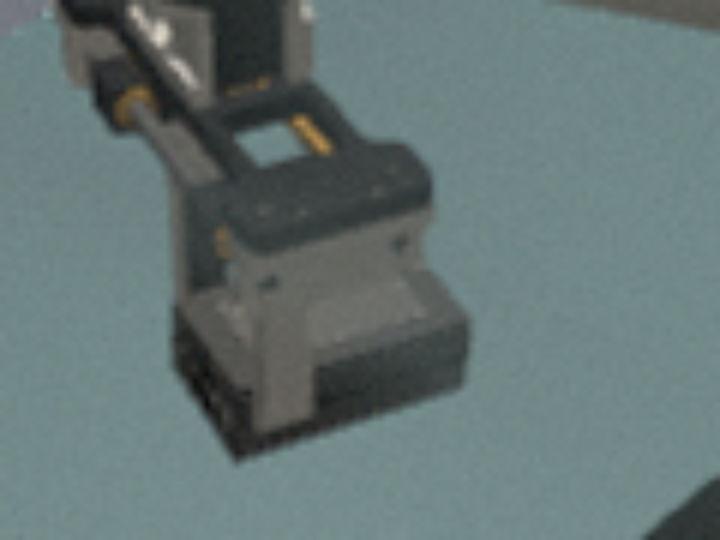

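View pics/w12.png

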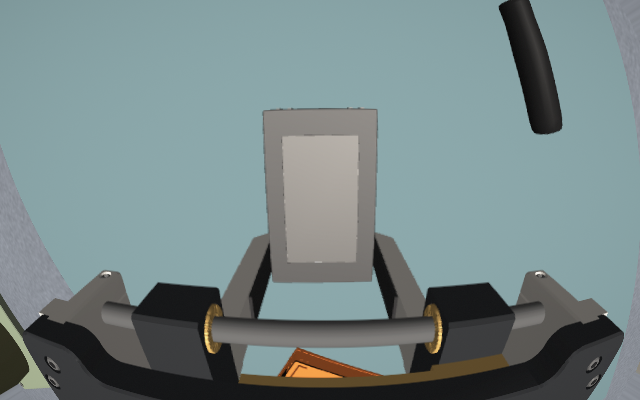

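The tip stopped at z = 20 mm, the height of the seam. A fingertip must be resting on the tray's rim, because the halves have shifted sideways within their play. I rise a little, open wide, descend and close firmly to bring them flush again.

apply_moves(
  rows=[
    [0,0,0.006,0],
    [0,0,0,0],
    [0,0,0,0],
  ],
  grip=60,
)

```text
time: 9.6
eef_pos: [0.5469, -0.029, 0.0241]
orientation: [0.377, 0.598, 0.379, -0.598]
wrist_force: [-0.2, -0.3, 0.3]
gripper_width: 0.0719
```

apply_moves(
  rows=[
    [-0.002,0,-0.01,0],
    [0,0,-0.009,0],
    [0,0,-0.002,0],
    [0,0,0,0],
  ],
)

```text
time: 10.1
eef_pos: [0.5445, -0.029, 0.0024]
orientation: [-0.376, -0.597, -0.379, 0.598]
wrist_force: [-2.4, 1.0, 4.7]
gripper_width: 0.0717
```

```bash
python3 - <<'E'
from h import *
look('w13.png')
E
```

```text
t 10.1 pos [ 0.5445 -0.029   0.0024] jawdeg -25.4 x [-0.003  0.003 -1.   ] F [-2.4  1.   4.7] w 0.0717 j [-0.21  0.4   1.76  0.    0.98  0.23]
profile s:z(mm) [(-15, 40.7), (-5, 40.6), (5, 40.6), (15, 40.4), (25, 40.1), (35, 39.9), (45, 39.6), (55, 39.3), (65, 39.0), (75, 38.6), (85, 38.3)]
```

apply_moves(
  rows=[
    [0,0,0.002,0],
    [0,0,0,0],
    [0,0,0,0],
    [0,0,0,0],
    [0,0,0,0],
  ],
  grip=255,
)

```text
time: 10.78
eef_pos: [0.5446, -0.0291, 0.0042]
orientation: [-0.376, -0.597, -0.379, 0.598]
wrist_force: [-0.8, 0.1, 1.3]
gripper_width: 0.0598
```

```bash
python3 - <<'E'
from h import *
look('w14.png')
E
```

```text
t 10.78 pos [ 0.5446 -0.0291  0.0042] jawdeg -25.4 x [-0.003  0.003 -1.   ] F [-0.8  0.1  1.3] w 0.0598 j [-0.21  0.4   1.76  0.    0.98  0.23]
profile s:z(mm) [(-15, 40.7), (-5, 40.6), (5, 40.6), (15, 40.4), (25, 40.1), (35, 39.9), (45, 39.6), (55, 39.3), (65, 39.1), (75, 38.6), (85, 38.2)]
```

```bash
python3 - <<'E'
from h import *
for f,t in [('w2',(.5468,-.0297,.0072)),('w8',(.546,-.0295,.0109)),('w14',(.5446,-.0291,.0042))]:
    tilt(dict(np.load(f+'.npz')),np.array(t))
E
```

```text
profile s:z(mm) [(-15, 37.7), (-5, 38.2), (5, 38.4), (15, 38.5), (25, 38.5), (35, 38.5), (45, 38.5), (55, 38.5), (65, 38.5), (75, 38.3), (85, 38.2), (95, 35.9)]
profile s:z(mm) [(-15, 38.0), (-5, 38.2), (5, 38.4), (15, 38.5), (25, 38.5), (35, 38.5), (45, 38.5), (55, 38.5), (65, 38.5), (75, 38.4), (85, 38.1)]
profile s:z(mm) [(-15, 40.7), (-5, 40.6), (5, 40.6), (15, 40.4), (25, 40.1), (35, 39.9), (45, 39.6), (55, 39.3), (65, 39.1), (75, 38.6), (85, 38.2)]
```

```bash
python3 - <<'E'
from h import *
c=snap('scene','s14.png'); 
a=cv2.resize(c['pixels'][165:230,265:345,::-1],None,fx=7,fy=7,interpolation=cv2.INTER_CUBIC); cv2.imwrite('pics/s14c.png',a)
for f in ['w2','w8','w14']:
    c=dict(np.load(f+'.npz')); P=wcloud(c); V=np.array([-U[1],U[0]])
    s=P[...,:2]@U; t=(P[...,:2]@V); t0=np.array([.546,-.0295])@V
    m=(abs(t-t0)<0.015)&(P[...,2]>0.035)&(P[...,2]<0.045)&(s<.32)&(s>.18); print(f,'s range top',np.percentile(s[m],[0.5,99.5]).round(4))
    m=(abs(s-0.27)<0.02)&(P[...,2]>0.035)&(P[...,2]<0.045)&(abs(t-t0)<.06); print('t range',np.percentile(t[m]-t0,[0.5,99.5]).round(4))
E
```

```text
w2 s range top [0.1989 0.2976]
t range [-0.028   0.0313]
w8 s range top [0.1981 0.2967]
t range [-0.0284  0.0307]
w14 s range top [0.1967 0.295 ]
t range [-0.0284  0.0306]
```

View pics/s14c.png

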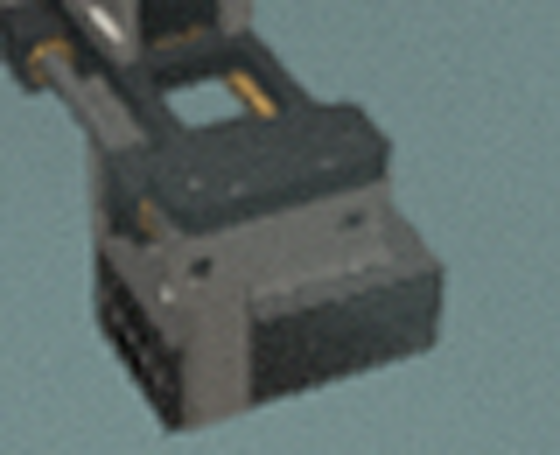

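```bash
python3 - <<'E'
from h import *
c=dict(np.load('w14.npz')); cv2.imwrite('pics/w14c.png',cv2.resize(c['pixels'][85:300,225:405,::-1],None,fx=3.3,fy=2.7,interpolation=cv2.INTER_CUBIC))
E
```

```text
(no output)
```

View pics/w14c.png

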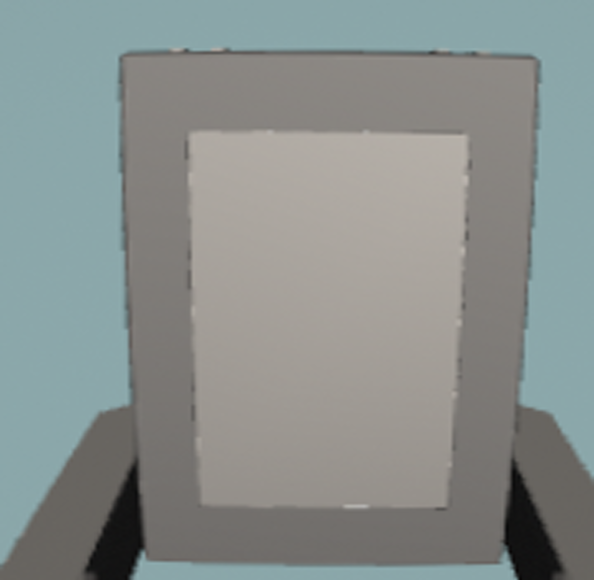

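The cover's near end sits about 2.5 mm high and the cover has shifted some 1.5–2 mm towards the robot side. So the 7-degree tilt must have lifted only the cover, and its tongue is not back in its seat. I will nudge the cover's near end face with shut fingers, above the seam, until it drops back in.

apply_moves(
  rows=[
    [0,0,0,0],
    [0,0,0,0],
    [0,0,0.03,0],
    [0,0,0.02,0],
    [-0.01,-0.021,0,0],
    [0,0,0,0],
  ],
  grip=50,
)

```text
time: 11.62
eef_pos: [0.5322, -0.0495, 0.0533]
orientation: [-0.375, -0.596, -0.381, 0.599]
wrist_force: [-0.5, 1.2, 0.3]
gripper_width: 0.0757
```

apply_moves(
  rows=[
    [0,0,0,0],
    [0,0,0,0],
    [0,0,0,0],
    [0,0,0,0],
    [0,0,0,0],
    [0,0,0,0],
  ],
  grip=255,
)

```text
time: 12.38
eef_pos: [0.532, -0.0475, 0.0519]
orientation: [-0.375, -0.596, -0.382, 0.599]
wrist_force: [-0.0, 0.5, -0.4]
gripper_width: 0.0192
```

```bash
python3 - <<'E'
from h import *
look('w15.png'); s=state()['eef_pos'];print('s',s[:2]@U, 't',s[:2]@np.array([-U[1],U[0]]))
c=dict(np.load('w15.npz')); P=wcloud(c); V=np.array([-U[1],U[0]])
ss=P[...,:2]@U; t=(P[...,:2]@V); t0=np.array([.546,-.0295])@V
m=(abs(t-t0)<0.015)&(P[...,2]>0.035)&(P[...,2]<0.045)&(ss<.32)&(ss>.17); print('s range top',np.percentile(ss[m],[0.5,99.5]).round(4))
E
```

```text
t 12.38 pos [ 0.532  -0.0475  0.0519] jawdeg -25.3 x [-0.01   0.006 -1.   ] F [-0.   0.5 -0.4] w 0.0192 j [-0.25  0.31  1.76  0.    1.08  0.19]
profile s:z(mm) [(-5, 84.5), (5, 88.8), (15, 40.9), (25, 40.5), (35, 40.5), (45, 40.2), (55, 39.9), (65, 39.6), (75, 39.3), (85, 39.1), (95, 38.7), (105, 38.3)]
s 0.18617510314257588 t -0.5006585221871322
s range top [0.1962 0.2951]
```

View pics/w15.png

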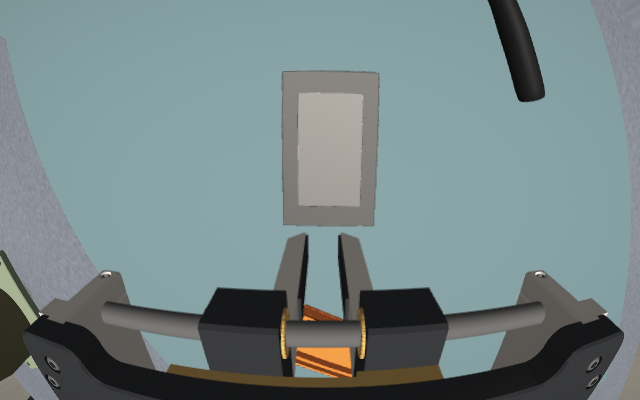

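apply_moves(
  rows=[
    [-0.001,-0.003,0,0],
    [0,0,-0.013,0],
    [0,0,-0.012,0],
    [0,0,0,0],
  ],
)

```text
time: 12.92
eef_pos: [0.5303, -0.0507, 0.0247]
orientation: [-0.374, -0.596, -0.382, 0.599]
wrist_force: [-0.3, 0.9, -0.5]
gripper_width: 0.0002
```

apply_moves(
  rows=[
    [0.001,0.002,0,0],
    [0.001,0.002,0,0],
    [0.001,0.002,0,0],
    [0,0,0,0],
  ],
)

```text
time: 13.42
eef_pos: [0.5332, -0.0448, 0.0246]
orientation: [-0.375, -0.595, -0.382, 0.6]
wrist_force: [0.2, -0.5, -0.9]
gripper_width: 0.0008
```

```bash
cat >> h.py <<'E'
def srange(f):
    c=dict(np.load(f)); P=wcloud(c); V=np.array([-U[1],U[0]])
    ss=P[...,:2]@U; t=(P[...,:2]@V); t0=np.array([.546,-.0295])@V
    m=(abs(t-t0)<0.015)&(P[...,2]>0.035)&(P[...,2]<0.045)&(ss<.32)&(ss>.17); print('s range top',np.percentile(ss[m],[0.5,99.5]).round(4),'tcp s',state()['eef_pos'][:2]@U)
E
python3 - <<'E'
from h import *
look('w16.png'); srange('w16.npz')
E
```

```text
t 13.43 pos [ 0.5332 -0.0448  0.0246] jawdeg -25.3 x [-0.012  0.005 -1.   ] F [ 0.2 -0.5 -0.9] w 0.0008 j [-0.25  0.35  1.77  0.    1.03  0.19]
profile s:z(mm) [(5, 66.0), (15, 40.9), (25, 40.6), (35, 40.5), (45, 40.2), (55, 39.9), (65, 39.6), (75, 39.4), (85, 39.1), (95, 38.7), (105, 38.3), (115, 36.0)]
s range top [0.1984 0.2985] tcp s 0.18911076596428222
```

apply_moves(
  rows=[
    [0.001,0.002,0,0],
    [0.001,0.002,0,0],
    [0,0,0,0],
  ],
)

```text
time: 13.85
eef_pos: [0.5354, -0.0408, 0.0248]
orientation: [-0.375, -0.595, -0.382, 0.6]
wrist_force: [-0.1, -0.9, -0.3]
gripper_width: 0.0002
```

```bash
python3 - <<'E'
from h import *
look('w17.png'); srange('w17.npz')
E
```

```text
t 13.85 pos [ 0.5354 -0.0408  0.0248] jawdeg -25.3 x [-0.011  0.005 -1.   ] F [-0.1 -0.9 -0.3] w 0.0002 j [-0.24  0.36  1.77  0.    1.03  0.2 ]
profile s:z(mm) [(5, 65.8), (15, 41.1), (25, 40.7), (35, 40.6), (45, 40.3), (55, 40.0), (65, 39.7), (75, 39.4), (85, 39.2), (95, 38.7), (105, 38.3), (115, 36.3)]
s range top [0.2029 0.303 ] tcp s 0.19363073387027568
```

```bash
python3 - <<'E'
from h import *
V=np.array([-U[1],U[0]])
for f in ['w2','w8','w15','w17']:
    c=dict(np.load(f+'.npz')); P=wcloud(c); ss=P[...,:2]@U; t=P[...,:2]@V
    m=(P[...,2]>0.036)&(P[...,2]<0.045)&(ss<.32)&(ss>.205)&(abs(t+.503)<.035)
    A=np.c_[ss[m]-.25,t[m]+.503,np.ones(m.sum())]; k,*_=np.linalg.lstsq(A,P[m][:,2],rcond=None)
    r=cv2.minAreaRect((P[m][:,:2]*1000).astype(np.float32))
    print(f,'slope u,v deg',np.degrees(k[:2]).round(2),'z mid',k[2].round(4),m.sum(), 'rect',np.round(r[0],1),np.round(r[1],1),round(r[2],1))
    # side edge points
    for s0 in (.21,.23,.25,.27,.29):
        q=m&(abs(ss-s0)<.003); print('   s',s0,np.percentile(t[q]+.503,[1,99]).round(4),end='')
    print()
E
```

```text
w2 slope u,v deg [-0.15  0.02] z mid 0.0384 20906 rect [562.3  11.1] [94.3 69.8] 64.8
   s 0.21 [-0.0329  0.0272]   s 0.23 [-0.0315  0.027 ]   s 0.25 [-0.0304  0.0279]   s 0.27 [-0.0301  0.0284]   s 0.29 [-0.0295  0.0292]
w8 slope u,v deg [-0.14  0.07] z mid 0.0384 19767 rect [562.2  10.4] [92.8 70. ] 64.5
   s 0.21 [-0.0325  0.0281]   s 0.23 [-0.031   0.0273]   s 0.25 [-0.0308  0.0276]   s 0.27 [-0.0306  0.0278]   s 0.29 [-0.03   0.028]
w15 slope u,v deg [-1.61 -0.02] z mid 0.0395 13421 rect [563.1   8.9] [91.2 60.5] 64.2
   s 0.21 [-0.0298  0.0287]   s 0.23 [-0.0306  0.0281]   s 0.25 [-0.0299  0.028 ]   s 0.27 [-0.0306  0.0282]   s 0.29 [-0.031   0.0275]
w17 slope u,v deg [-1.68  0.  ] z mid 0.0398 19307 rect [564.9  12.5] [99.  60.8] 64.5
   s 0.21 [-0.0303  0.0281]   s 0.23 [-0.0307  0.0277]   s 0.25 [-0.0308  0.0273]   s 0.27 [-0.0306  0.0274]   s 0.29 [-0.0309  0.0274]
```

The cover moved with the tray and is still tilted 1.6 degrees, only along its length, so the tongue is caught at the near end. I press down gently on top of that end.

apply_moves(
  rows=[
    [-0.001,-0.002,0.02,0],
    [0,0,0.015,0],
    [0.005,0.011,0,0],
    [0.005,0.011,0,0],
    [0,0,-0.015,0],
    [0,0,0,0],
  ],
)

```text
time: 14.65
eef_pos: [0.5446, -0.0172, 0.0436]
orientation: [-0.374, -0.595, -0.383, 0.599]
wrist_force: [-0.2, 0.4, -0.5]
gripper_width: 0.0002
```

apply_moves(
  rows=[
    [0,0,-0.003,0],
    [0,0,-0.003,0],
    [0,0,-0.003,0],
    [0,0,-0.003,0],
  ],
)

```text
time: 15.15
eef_pos: [0.545, -0.0174, 0.0402]
orientation: [-0.373, -0.594, -0.384, 0.6]
wrist_force: [-7.6, 1.5, 19.0]
gripper_width: 0.0005
```

```bash
python3 - <<'E'
from h import *
look('w18.png'); srange('w18.npz')
E
```

```text
t 15.15 pos [ 0.545  -0.0174  0.0402] jawdeg -25.3 x [-0.016  0.008 -1.   ] F [-7.6  1.5 19. ] w 0.0005 j [-0.19  0.35  1.74  0.01  1.07  0.24]
profile s:z(mm) [(-15, 40.5), (-5, 40.3), (5, 72.1), (15, 40.4), (25, 39.8), (35, 39.6), (45, 39.4), (55, 39.1), (65, 38.9), (75, 38.4), (85, 38.2)]
s range top [0.2074 0.3033] tcp s 0.218916261559099
```

```bash
python3 - <<'E'
from h import *
c=dict(np.load('w18.npz')); R,_=cv2.Rodrigues(c['rvec']); C=-R.T@c['tvec'].ravel()
s=state()['eef_pos']; print('cam',C.round(3),'rel u',(C[:2]-s[:2])@U,'rel z',C[2]-s[2],'axis',R[2].round(3))
E
```

```text
cam [0.584 0.057 0.22 ] rel u 0.08402166051526645 rel z 0.17949869722357326 axis [-0.138 -0.251 -0.958]
```

apply_moves(
  rows=[
    [0,0,0.01,0],
    [-0.012,-0.024,0.02,0],
    [-0.015,-0.03,0,0],
    [-0.015,-0.03,-0.01,0],
    [0,0,-0.01,0],
    [0,0,0,0],
  ],
)

```text
time: 15.95
eef_pos: [0.503, -0.1043, 0.0518]
orientation: [-0.374, -0.595, -0.383, 0.6]
wrist_force: [-0.3, -0.2, -0.4]
gripper_width: 0.0003
```

```bash
python3 - <<'E'
from h import *
look('w19.png')
c=dict(np.load('w19.npz')); cv2.imwrite('pics/w19c.png',cv2.resize(c['pixels'][60:240,220:420,::-1],None,fx=4,fy=3.3,interpolation=cv2.INTER_CUBIC))
E
```

```text
t 15.95 pos [ 0.503  -0.1043  0.0518] jawdeg -25.3 x [-0.012  0.007 -1.   ] F [-0.3 -0.2 -0.4] w 0.0003 j [-0.37  0.27  1.81  0.    1.07  0.07]
profile s:z(mm) [(5, 90.3), (15, 90.7), (75, 20.1), (85, 40.7), (95, 40.6), (105, 40.5), (115, 40.2), (125, 39.9)]
```

View pics/w19.png

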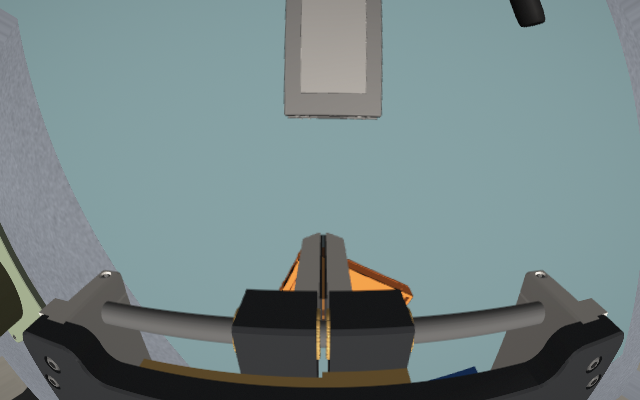

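```bash
python3 - <<'E'
from h import *
V=np.array([-U[1],U[0]])
c=dict(np.load('w19.npz')); P=wcloud(c); ss=P[...,:2]@U;t=P[...,:2]@V
for col in (300,315,333,350,366):
    print(col,[(r,round(float(ss[r,col])*1000,1),round(float(P[r,col,2])*1000,1)) for r in range(112,124)])
cv2.imwrite('pics/w19c.png',cv2.resize(c['pixels'][90:130,275:395,::-1],None,fx=6,fy=8,interpolation=cv2.INTER_NEAREST))
E
```

```text
300 [(112, 205.6, 40.0), (113, 205.0, 40.4), (114, 204.4, 40.8), (115, 203.8, 40.2), (116, 203.0, 31.1), (117, 202.2, 20.8), (118, 201.0, 1.7), (119, 200.3, 2.5), (120, 199.6, 2.7), (121, 198.8, 2.3), (122, 198.1, 3.2), (123, 197.3, 1.7)]
315 [(112, 205.6, 40.8), (113, 205.0, 43.2), (114, 204.4, 41.4), (115, 203.7, 40.0), (116, 202.8, 19.9), (117, 202.1, 20.1), (118, 201.0, 1.7), (119, 200.3, 3.4), (120, 199.5, 1.5), (121, 198.8, 2.1), (122, 198.0, 2.1), (123, 197.3, 2.4)]
333 [(112, 205.6, 41.0), (113, 205.0, 40.9), (114, 204.4, 41.4), (115, 203.8, 40.6), (116, 203.0, 29.1), (117, 202.1, 19.3), (118, 201.4, 19.4), (119, 200.3, 2.3), (120, 199.6, 1.9), (121, 198.8, 2.6), (122, 198.1, 2.7), (123, 197.3, 2.0)]
350 [(112, 205.8, 41.1), (113, 205.2, 40.9), (114, 204.5, 40.8), (115, 203.9, 40.4), (116, 203.0, 20.0), (117, 202.3, 20.4), (118, 201.2, 2.1), (119, 200.5, 3.1), (120, 199.7, 2.4), (121, 199.0, 3.0), (122, 198.3, 3.4), (123, 197.5, 3.1)]
366 [(112, 206.0, 41.7), (113, 205.4, 40.9), (114, 204.8, 40.4), (115, 204.2, 41.1), (116, 203.5, 37.2), (117, 202.9, 38.3), (118, 201.8, 19.0), (119, 201.2, 19.7), (120, 200.0, 2.8), (121, 199.2, 1.8), (122, 198.5, 2.3), (123, 197.7, 1.0)]
```

View pics/w19c.png

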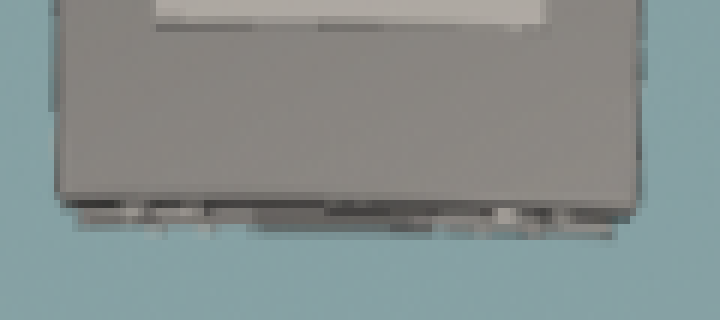

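The close-up (A end at rows 115–118) shows the tray's rim at z = 20 mm sticking out about 1.5 mm past the cover. The cover is about 2.5 mm up at that end and flat across.

That fits the board having slid under the cover's end tongue while the cover was up. Raising that end makes the board slide back, and that is also the flip direction. I will regrip low, pads across the seam, and pivot with a light grip.

apply_moves(
  rows=[
    [0,0,0.015,0],
    [0.015,0.027,0.01,0],
    [0.015,0.027,0,0],
    [0.015,0.027,0,0],
    [0,0,0,0],
  ],
  grip=30,
)

```text
time: 16.62
eef_pos: [0.5543, -0.0183, 0.0845]
orientation: [0.377, 0.597, 0.382, -0.596]
wrist_force: [-0.9, 0.8, 0.3]
gripper_width: 0.0468
```

```bash
python3 - <<'E'
from h import *
look('w20.png'); srange('w20.npz')
s=state()['eef_pos'];print(np.array([.5477,-.0236,.0035])-s)
E
```

```text
t 16.62 pos [ 0.5543 -0.0183  0.0845] jawdeg -25.0 x [-0.003  0.006 -1.   ] F [-0.9  0.8  0.3] w 0.0468 j [-0.19  0.3   1.7   0.01  1.15  0.24]
profile s:z(mm) [(-15, 40.7), (-5, 40.5), (5, 40.5), (15, 40.1), (25, 39.9), (35, 39.7), (45, 39.4), (55, 39.2), (65, 38.8), (75, 38.3), (85, 38.0)]
s range top [0.2046 0.303 ] tcp s 0.22103849243090207
[-0.00605997 -0.0043649  -0.08087037]
```

apply_moves(
  rows=[
    [-0.006,-0.004,0,-0.3],
    [0,0,0,0],
    [0,0,-0.03,0],
    [0,0,-0.025,0],
    [0,0,-0.016,0],
    [0,0,-0.006,0],
    [0,0,0,0],
  ],
)

```text
time: 17.55
eef_pos: [0.5465, -0.0281, 0.0073]
orientation: [0.375, 0.599, 0.377, -0.599]
wrist_force: [-0.3, 1.0, 0.2]
gripper_width: 0.083
```

```bash
python3 - <<'E'
from h import *
rep(); s=state()['eef_pos'];print('s',s[:2]@U)
E
```

```text
t 17.55 pos [ 0.5465 -0.0281  0.0073] jawdeg -25.8 x [-0.001  0.004 -1.   ] F [-0.3  1.   0.2] w 0.083 j [-0.21  0.4   1.76  0.    0.99  0.24]
s 0.2099080126709821
```

apply_moves(
  rows=[
    [0.002,0.0045,-0.0035,0.3],
    [0,0,0,0],
    [0,0,0,0],
    [0,0,0,0],
  ],
  grip=255,
)

```text
time: 18.05
eef_pos: [0.55, -0.0235, 0.0054]
orientation: [0.377, 0.599, 0.378, -0.597]
wrist_force: [-0.1, -0.5, -1.3]
gripper_width: 0.0596
```

apply_moves(
  rows=[
    [0,0,0,0],
    [0,0,0,0],
  ],
  grip=92.7,
)

```text
time: 18.3
eef_pos: [0.55, -0.0235, 0.0053]
orientation: [0.377, 0.599, 0.378, -0.597]
wrist_force: [0.9, 0.0, -1.7]
gripper_width: 0.06
```

```bash
python3 - <<'E'
from h import *
look('w21.png'); s=state()['eef_pos'];print('s',s[:2]@U); srange('w21.npz')
E
```

```text
t 18.3 pos [ 0.55   -0.0235  0.0053] jawdeg -25.4 x [ 0.002  0.003 -1.   ] F [ 0.9  0.  -1.7] w 0.06 j [-0.2   0.4   1.75  0.    0.99  0.24]
profile s:z(mm) [(-15, 40.5), (-5, 40.6), (5, 40.6), (15, 40.4), (25, 40.1), (35, 39.9), (45, 39.6), (55, 39.3), (65, 39.1), (75, 38.6), (85, 38.2)]
s 0.21557942955577183
s range top [0.2052 0.3037] tcp s 0.21557942955577183
```

apply_moves(
  rows=[
    [0,0,0.003,0],
    [0,0,0.003,0],
    [0,0.001,0.003,0],
    [0,0,0,0],
  ],
)

```text
time: 18.85
eef_pos: [0.5495, -0.0221, 0.0145]
orientation: [0.377, 0.599, 0.379, -0.597]
wrist_force: [0.7, 0.4, -2.5]
gripper_width: 0.0598
```

```bash
python3 - <<'E'
from h import *
look('w22.png'); 
F=[]
for i in range(3): F.append(state()['wrist_force'][2])
print(F)
E
```

```text
t 18.85 pos [ 0.5495 -0.0221  0.0145] jawdeg -25.4 x [ 0.001  0.003 -1.   ] F [ 0.7  0.4 -2.5] w 0.0598 j [-0.2   0.39  1.75  0.    1.    0.24]
profile s:z(mm) [(-5, 50.2), (5, 49.1), (15, 47.9), (25, 46.6), (35, 45.3), (45, 44.0), (55, 42.7), (65, 41.3), (75, 39.9), (85, 38.5)]
[np.float64(-2.0993741180546532), np.float64(-2.0993741180546532), np.float64(-2.0993741180546532)]
```

```bash
python3 - <<'E'
from h import *
c=snap('scene','s22.png'); 
a=cv2.resize(c['pixels'][165:230,265:345,::-1],None,fx=8,fy=8,interpolation=cv2.INTER_CUBIC); cv2.imwrite('pics/s22c.png',cv2.convertScaleAbs(a,alpha=1.6))
E
```

```text
(no output)
```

View pics/s22c.png

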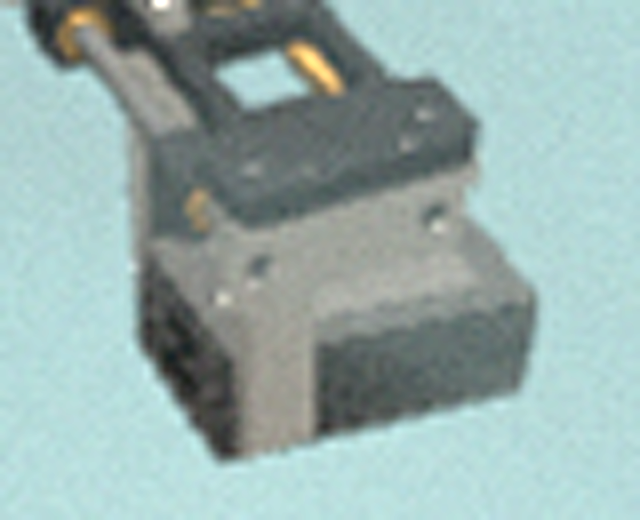

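View pics/w22.png

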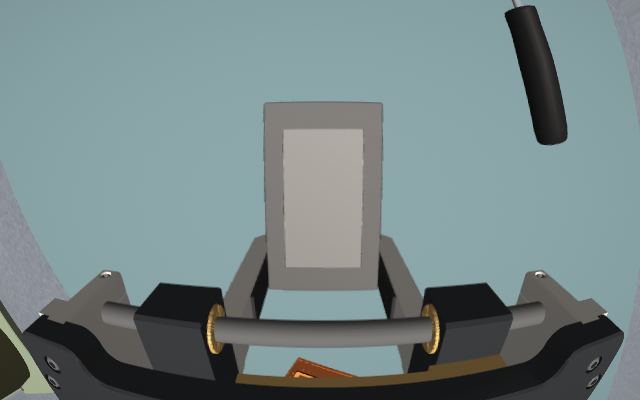

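The whole carrier pivots (7.5 degrees), and the wrist carries about 2.2 N, more than the cover alone would give. I continue along the arc in small steps.

apply_moves(
  rows=[
    [0.0013,0.0027,0.0073,0],
    [0.0015,0.0032,0.007,0],
    [0.0018,0.0038,0.0067,0],
    [0,0,0,0],
  ],
)

```text
time: 19.45
eef_pos: [0.5544, -0.0117, 0.0369]
orientation: [0.377, 0.598, 0.379, -0.597]
wrist_force: [0.8, -0.1, -1.3]
gripper_width: 0.0599
```

```bash
python3 - <<'E'
from h import *
look('w23.png');s=state()['eef_pos'];print('s',s[:2]@U)
E
```

```text
t 19.45 pos [ 0.5544 -0.0117  0.0369] jawdeg -25.4 x [ 0.001  0.003 -1.   ] F [ 0.8 -0.1 -1.3] w 0.0599 j [-0.18  0.36  1.73  0.    1.05  0.26]
profile s:z(mm) [(-5, 73.1), (5, 70.0), (15, 66.1), (25, 61.8), (35, 57.6), (45, 53.4), (55, 49.2), (65, 45.0), (75, 40.5), (85, 36.9)]
s 0.22798939116216263
```

View pics/w23.png

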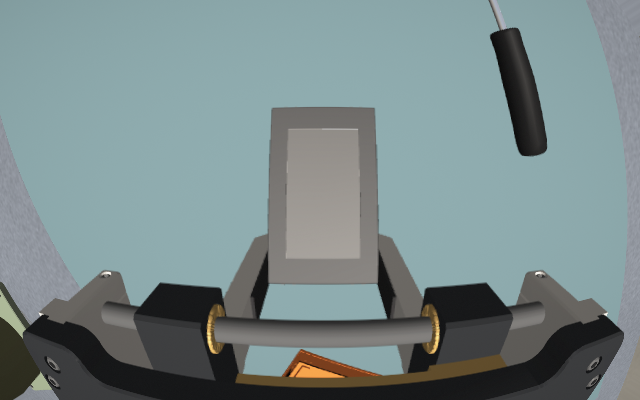

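apply_moves(
  rows=[
    [0.0021,0.0044,0.0062,0],
    [0.0023,0.0049,0.0057,0],
    [0.0025,0.0053,0.0052,0],
    [0.0028,0.0058,0.0047,0],
    [0,0,0,0],
  ],
)

```text
time: 20.12
eef_pos: [0.564, 0.0103, 0.0595]
orientation: [0.377, 0.598, 0.379, -0.597]
wrist_force: [0.0, 0.0, -3.1]
gripper_width: 0.0601
```

```bash
python3 - <<'E'
from h import *
look('w24.png');s=state()['eef_pos'];print('s',s[:2]@U)
E
```

```text
t 20.12 pos [0.564  0.0103 0.0595] jawdeg -25.4 x [-0.001  0.003 -1.   ] F [ 0.   0.  -3.1] w 0.0601 j [-0.14  0.35  1.69  0.    1.1   0.3 ]
profile s:z(mm) [(-15, 82.0), (-5, 95.6), (5, 92.2), (15, 86.1), (25, 79.7), (35, 73.2), (45, 66.7), (55, 60.2), (65, 53.8), (75, 47.0), (85, 43.0)]
s 0.25177490387288265
```

View pics/w24.png

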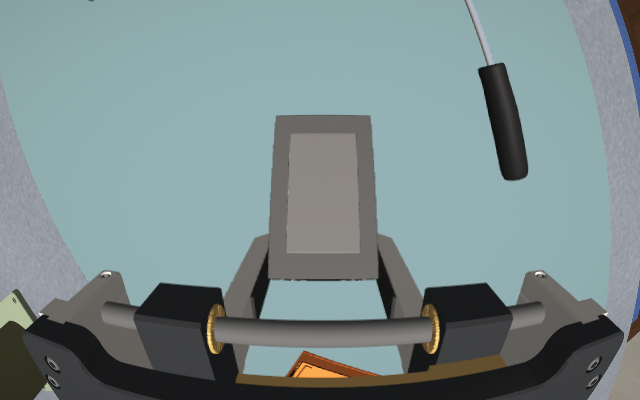

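The cover is at 33 degrees, while the height implies 43, so the far edge is about 10 mm off the mat and the pads are holding. I loosen a touch so it droops.

apply_moves(
  rows=[
    [0,0,0,0],
    [0,0,0,0],
  ],
  grip=92.5,
)

```text
time: 20.42
eef_pos: [0.5632, 0.0099, 0.0591]
orientation: [-0.376, -0.598, -0.379, 0.598]
wrist_force: [-0.2, 0.5, -1.3]
gripper_width: 0.06
```

```bash
python3 - <<'E'
from h import *
look('w25.png')
E
```

```text
t 20.43 pos [0.5632 0.0099 0.0591] jawdeg -25.4 x [-0.003  0.003 -1.   ] F [-0.2  0.5 -1.3] w 0.06 j [-0.14  0.35  1.69  0.    1.1   0.3 ]
profile s:z(mm) [(-15, 77.4), (-5, 89.1), (5, 91.5), (15, 83.5), (25, 74.7), (35, 66.1), (45, 57.3), (55, 48.4), (65, 39.6), (75, 32.2)]
```

apply_moves(
  rows=[
    [0.0029,0.0061,0.004,0],
    [0,0,0,0],
    [0.0031,0.0064,0.0034,0],
    [0,0,0,0],
    [0.0032,0.0067,0.0028,0],
    [0,0,0,0],
  ],
)

```text
time: 21.22
eef_pos: [0.574, 0.0303, 0.0708]
orientation: [0.377, 0.598, 0.379, -0.597]
wrist_force: [0.4, 0.3, -1.0]
gripper_width: 0.0604
```

```bash
python3 - <<'E'
from h import *
look('w26.png');s=state()['eef_pos'];print('s',s[:2]@U)
E
```

```text
t 21.23 pos [0.574  0.0303 0.0708] jawdeg -25.4 x [-0.     0.003 -1.   ] F [ 0.4  0.3 -1. ] w 0.0604 j [-0.1   0.35  1.66  0.    1.13  0.34]
profile s:z(mm) [(-15, 92.8), (-5, 99.2), (5, 102.8), (15, 91.7), (25, 76.6), (35, 61.0), (45, 46.1), (55, 30.5)]
s 0.2742407818732389
```

View pics/w26.png

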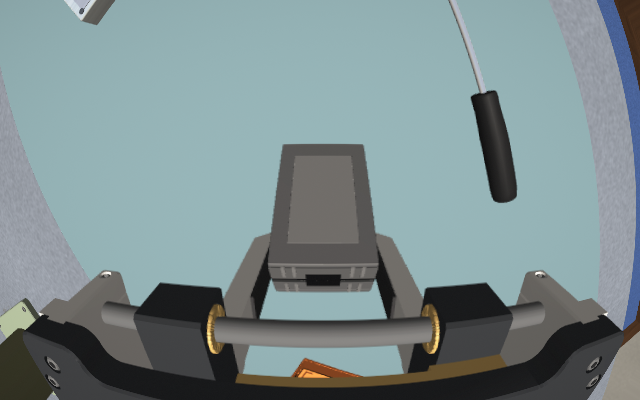

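The view shows about 57 degrees of tilt, with the near end face (rows 265–290) showing both halves close together. I continue.

apply_moves(
  rows=[
    [0.0033,0.0069,0.0021,0],
    [0,0,0,0],
    [0.0034,0.007,0.0014,0],
    [0,0,0,0],
    [0.0034,0.0071,0.0006,0],
    [0,0,0,0],
  ],
)

```text
time: 22.02
eef_pos: [0.5848, 0.0526, 0.0754]
orientation: [0.376, 0.598, 0.379, -0.597]
wrist_force: [0.4, 0.2, -0.9]
gripper_width: 0.0599
```

```bash
python3 - <<'E'
from h import *
look('w27.png');s=state()['eef_pos'];print('s',s[:2]@U)
E
```

```text
t 22.02 pos [0.5848 0.0526 0.0754] jawdeg -25.5 x [-0.     0.003 -1.   ] F [ 0.4  0.2 -0.9] w 0.0599 j [-0.06  0.37  1.62  0.    1.15  0.38]
profile s:z(mm) [(-15, 100.8), (-5, 104.2), (5, 107.2), (15, 93.5), (25, 63.5), (35, 33.3), (45, 16.1)]
s 0.2989279504230377
```

View pics/w27.png

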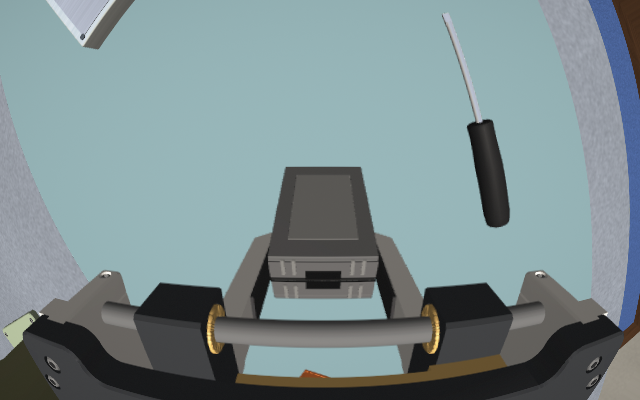

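apply_moves(
  rows=[
    [0.0032,0.0068,-0.0005,0],
    [0,0,0,0],
    [0.0032,0.0068,-0.001,0],
    [0,0,0,0],
    [0.003,0.0063,-0.001,0],
    [0,0,0,0],
  ],
)

```text
time: 22.82
eef_pos: [0.595, 0.0741, 0.0731]
orientation: [0.376, 0.599, 0.379, -0.597]
wrist_force: [-0.2, 1.0, 0.6]
gripper_width: 0.0601
```

```bash
python3 - <<'E'
from h import *
look('w28.png');s=state()['eef_pos'];print('s',s[:2]@U)
E
```

```text
t 22.82 pos [0.595  0.0741 0.0731] jawdeg -25.5 x [ 0.     0.004 -1.   ] F [-0.2  1.   0.6] w 0.0601 j [-0.02  0.39  1.59  0.    1.15  0.42]
profile s:z(mm) [(-15, 102.6), (-5, 103.4), (5, 104.4), (15, 83.1), (25, 23.3)]
s 0.3227525067613291
```

View pics/w28.png

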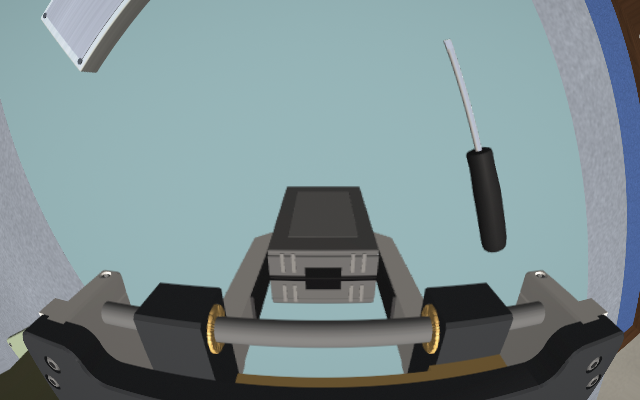

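Now at about 85 degrees, halves together (seam at rows 274–277). I bring it upright and push on over the second edge.

apply_moves(
  rows=[
    [0.0034,0.007,-0.0012,0],
    [0,0,0,0],
    [0.0033,0.007,0.0003,0],
    [0,0,0,0],
    [0.0033,0.007,0.0003,0],
    [0,0,0,0],
  ],
)

```text
time: 23.62
eef_pos: [0.6051, 0.0959, 0.0715]
orientation: [0.376, 0.598, 0.379, -0.598]
wrist_force: [0.8, 1.2, 0.4]
gripper_width: 0.0604
```

```bash
python3 - <<'E'
from h import *
look('w29.png');s=state()['eef_pos'];print('s',s[:2]@U)
E
```

```text
t 23.62 pos [0.6051 0.0959 0.0715] jawdeg -25.5 x [-0.001  0.003 -1.   ] F [0.8 1.2 0.4] w 0.0604 j [0.01 0.42 1.56 0.   1.16 0.46]
profile s:z(mm) [(-15, 102.4), (-5, 102.0), (5, 102.4), (15, 75.6)]
s 0.3468212606606231
```

View pics/w29.png

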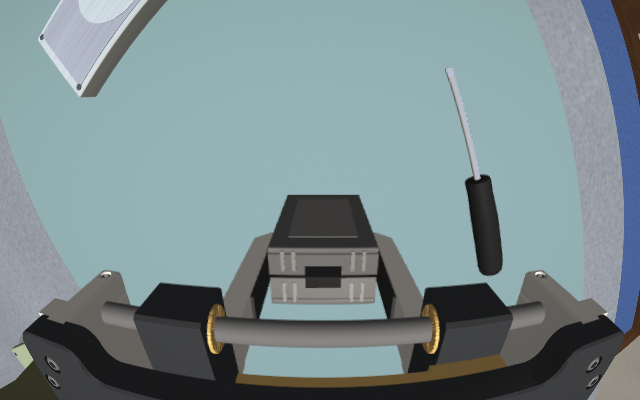

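It now stands upright on its end (top at z = 102 mm). The last push slid it instead of tipping it. With a bit more grip I press down while pushing, so friction holds the edge.

apply_moves(
  rows=[
    [0,0,-0.002,0],
    [0.002,0.004,-0.002,0],
    [0.002,0.004,-0.002,0],
  ],
  grip=93.2,
)

```text
time: 24.05
eef_pos: [0.6086, 0.103, 0.071]
orientation: [-0.376, -0.597, -0.378, 0.599]
wrist_force: [-4.5, -1.7, 7.9]
gripper_width: 0.0599
```

```bash
python3 - <<'E'
from h import *
look('w30.png');s=state()['eef_pos'];print('s',s[:2]@U)
E
```

```text
t 24.05 pos [0.6086 0.103  0.071 ] jawdeg -25.5 x [-0.003  0.002 -1.   ] F [-4.5 -1.7  7.9] w 0.0599 j [0.03 0.43 1.54 0.   1.17 0.47]
profile s:z(mm) [(-15, 102.8), (-5, 102.6), (5, 102.2), (15, 84.5)]
s 0.35556670366146287
```

apply_moves(
  rows=[
    [0.001,0.002,-0.004,0],
    [0.002,0.004,-0.004,0],
    [0.002,0.004,-0.003,0],
  ],
  grip=93.5,
)

```text
time: 24.48
eef_pos: [0.6137, 0.1135, 0.0691]
orientation: [-0.376, -0.597, -0.379, 0.599]
wrist_force: [-4.6, -1.5, 8.3]
gripper_width: 0.0598
```

```bash
python3 - <<'E'
from h import *
look('w31.png');s=state()['eef_pos'];print('s',s[:2]@U)
E
```

```text
t 24.48 pos [0.6137 0.1135 0.0691] jawdeg -25.5 x [-0.004  0.001 -1.   ] F [-4.6 -1.5  8.3] w 0.0598 j [0.04 0.45 1.53 0.   1.17 0.49]
profile s:z(mm) [(-15, 104.2), (-5, 103.0), (5, 101.0), (15, 98.3)]
s 0.36714855005951863
```

View pics/w31.png

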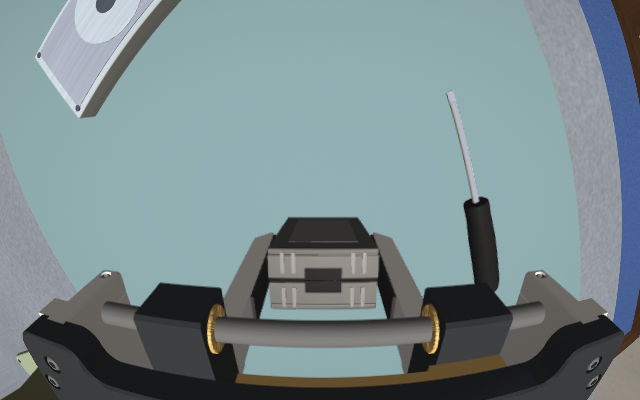

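It tips: the top face now slopes 9 degrees (about 100 degrees in all), held by the pads. I continue over the edge with light downward pressure.

apply_moves(
  rows=[
    [0.0025,0.0055,-0.004,0],
    [0.0025,0.0055,-0.004,0],
    [0.0025,0.0055,-0.004,0],
  ],
)

```text
time: 24.9
eef_pos: [0.622, 0.1309, 0.064]
orientation: [-0.376, -0.598, -0.378, 0.599]
wrist_force: [-2.3, 0.2, 6.3]
gripper_width: 0.0599
```

```bash
python3 - <<'E'
from h import *
look('w32.png');s=state()['eef_pos'];print('s',s[:2]@U)
E
```

```text
t 24.9 pos [0.622  0.1309 0.064 ] jawdeg -25.5 x [-0.003  0.002 -1.   ] F [-2.3  0.2  6.3] w 0.0599 j [0.07 0.47 1.5  0.   1.17 0.51]
profile s:z(mm) [(-15, 104.8), (-5, 101.3), (5, 98.0), (15, 95.3)]
s 0.38668096240892064
```

apply_moves(
  rows=[
    [0.0032,0.0068,-0.004,0],
    [0.0031,0.0066,-0.0045,0],
    [0.003,0.0063,-0.005,0],
  ],
)

```text
time: 25.32
eef_pos: [0.6322, 0.1522, 0.0532]
orientation: [0.376, 0.598, 0.378, -0.598]
wrist_force: [-1.6, 1.1, 3.7]
gripper_width: 0.0601
```

```bash
python3 - <<'E'
from h import *
look('w33.png');s=state()['eef_pos'];print('s',s[:2]@U)
E
```

```text
t 25.32 pos [0.6322 0.1522 0.0532] jawdeg -25.5 x [-0.002  0.003 -1.   ] F [-1.6  1.1  3.7] w 0.0601 j [0.1  0.51 1.46 0.   1.17 0.55]
profile s:z(mm) [(-15, 100.1), (-5, 94.3), (5, 88.0), (15, 82.7)]
s 0.4104882734126384
```

View pics/w33.png

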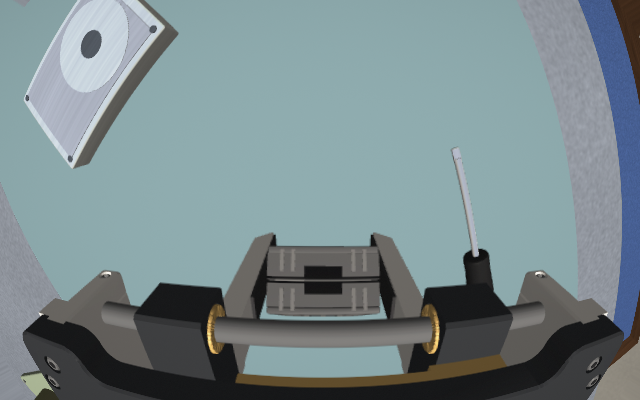

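apply_moves(
  rows=[
    [0.0026,0.0054,-0.0055,0],
    [0.0024,0.005,-0.006,0],
    [0.0022,0.0046,-0.0065,0],
  ],
)

```text
time: 25.75
eef_pos: [0.6415, 0.171, 0.0356]
orientation: [0.375, 0.6, 0.379, -0.596]
wrist_force: [-0.6, 2.9, 5.7]
gripper_width: 0.0597
```

```bash
python3 - <<'E'
from h import *
look('w34.png');s=state()['eef_pos'];print('s',s[:2]@U)
E
```

```text
t 25.75 pos [0.6415 0.171  0.0356] jawdeg -25.5 x [ 0.002  0.007 -1.   ] F [-0.6  2.9  5.7] w 0.0597 j [0.13 0.56 1.44 0.01 1.14 0.57]
profile s:z(mm) [(-15, 86.3), (-5, 82.7), (5, 71.0), (15, 62.6)]
s 0.4311700959179491
```

View pics/w34.png

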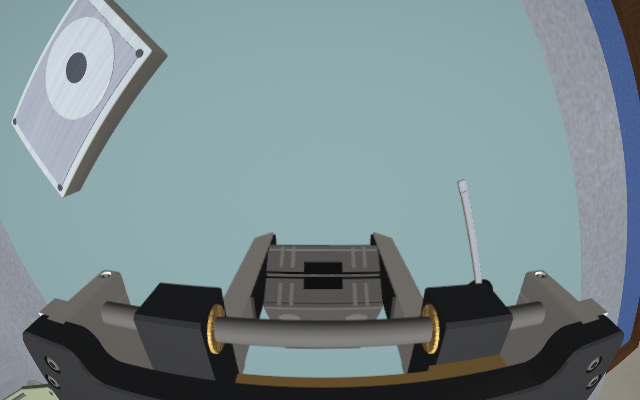

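apply_moves(
  rows=[
    [0.0014,0.003,-0.005,0],
    [0.0013,0.0027,-0.005,0],
    [0.0012,0.0024,-0.005,0],
  ],
)

```text
time: 26.18
eef_pos: [0.6471, 0.1815, 0.0191]
orientation: [0.375, 0.602, 0.379, -0.594]
wrist_force: [0.1, 4.4, 3.9]
gripper_width: 0.0597
```

```bash
python3 - <<'E'
from h import *
look('w35.png');s=state()['eef_pos'];print('s',s[:2]@U)
c=snap('scene','s35.png'); cv2.imwrite('pics/s35c.png',cv2.convertScaleAbs(cv2.resize(c['pixels'][140:220,290:390,::-1],None,fx=7,fy=7,interpolation=cv2.INTER_CUBIC),alpha=1.4))
E
```

```text
t 26.18 pos [0.6471 0.1815 0.0191] jawdeg -25.5 x [ 0.006  0.01  -1.   ] F [0.1 4.4 3.9] w 0.0597 j [0.14 0.59 1.43 0.01 1.12 0.58]
profile s:z(mm) [(-15, 70.8), (-5, 71.5), (5, 56.1), (15, 43.6)]
s 0.44247639532554744
```

View pics/w35.png

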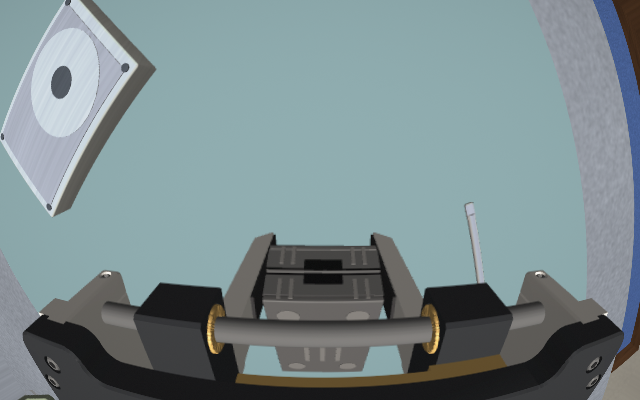

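View pics/s35c.png

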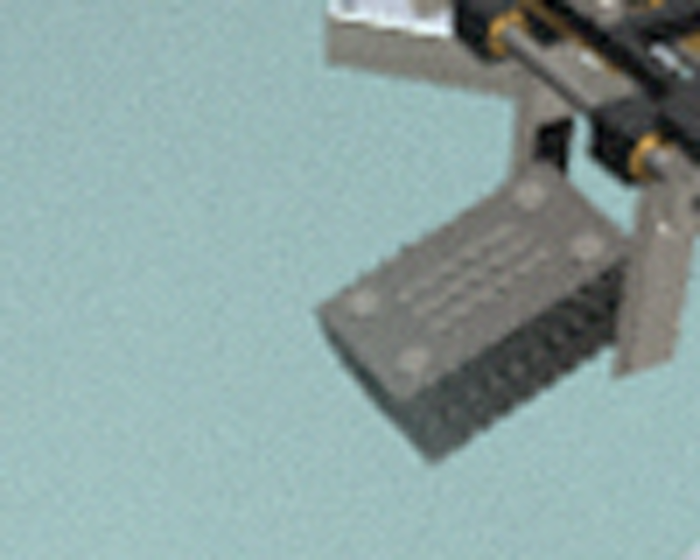

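The scene crop shows the carrier leaning on its far edge, feet up, with the fingers low near the cover's corner. I keep following it down.

apply_moves(
  rows=[
    [0.0009,0.0018,-0.005,0],
    [0.0007,0.0015,-0.0045,0],
    [0,0,-0.001,0],
  ],
)

```text
time: 26.65
eef_pos: [0.6487, 0.1841, 0.007]
orientation: [0.376, 0.601, 0.379, -0.595]
wrist_force: [1.1, 3.4, 2.5]
gripper_width: 0.0599
```

```bash
python3 - <<'E'
from h import *
look('w36.png');s=state()['eef_pos'];print('s',s[:2]@U)
c=snap('scene','s36.png'); cv2.imwrite('pics/s36c.png',cv2.convertScaleAbs(cv2.resize(c['pixels'][140:220,290:390,::-1],None,fx=7,fy=7,interpolation=cv2.INTER_CUBIC),alpha=1.4))
P=cloud(c); V=np.array([-U[1],U[0]]); ss=P[...,:2]@U; t=P[...,:2]@V
m=(abs(t+.504)<.02)&(ss>.33)&(ss<.5)&(P[...,2]>.01)&(P[...,2]<.1)
for a in np.arange(.33,.5,.01):
    q=m&(ss>=a)&(ss<a+.01)
    if q.sum()>3: print(round(a+.005,3),np.median(P[q][:,2]).round(4),q.sum())
E
```

```text
t 26.65 pos [0.6487 0.1841 0.007 ] jawdeg -25.5 x [ 0.005  0.008 -1.   ] F [1.1 3.4 2.5] w 0.0599 j [0.14 0.61 1.42 0.01 1.1  0.59]
profile s:z(mm) [(-15, 60.1), (-5, 61.9), (5, 45.3), (15, 30.6)]
s 0.4453787507969846
0.345 0.0337 60
0.355 0.0382 52
0.365 0.0409 50
0.375 0.0438 46
0.385 0.0463 46
0.395 0.0486 49
0.405 0.0508 44
0.415 0.0534 47
0.425 0.0559 44
0.435 0.0585 45
0.445 0.0594 7
```

View pics/s36c.png

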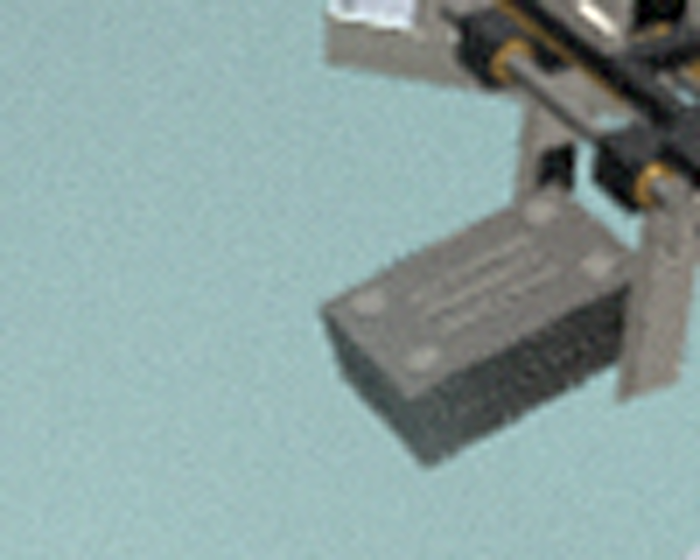

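The tray's underside now slopes only 14 degrees and the fingertips are 5 mm over the mat. I loosen step by step so it slides down slowly.

apply_moves(
  rows=[
    [0.0003,0.0006,-0.002,0],
    [0,0,0,0],
  ],
  grip=92.9,
)

```text
time: 27.0
eef_pos: [0.6484, 0.1836, 0.0042]
orientation: [0.376, 0.601, 0.379, -0.595]
wrist_force: [1.2, 2.2, 0.0]
gripper_width: 0.0603
```

```bash
cat >> h.py <<'E'
def stilt(f):
    c=snap('scene',f); P=cloud(c); V=np.array([-U[1],U[0]]); ss=P[...,:2]@U; t=P[...,:2]@V
    m=(abs(t+.504)<.02)&(ss>.35)&(ss<.44)&(P[...,2]>.01)&(P[...,2]<.1)
    k=np.polyfit(ss[m],P[m][:,2],1); print('underside slope deg',np.degrees(np.arctan(k[0])).round(2),'z@.40',np.polyval(k,.40).round(4))
E
python3 - <<'E'
from h import *
rep(); stilt('s37.png')
E
```

```text
t 27.0 pos [0.6484 0.1836 0.0042] jawdeg -25.5 x [ 0.004  0.007 -1.   ] F [1.2 2.2 0. ] w 0.0603 j [0.14 0.61 1.42 0.01 1.1  0.59]
underside slope deg 13.94 z@.40 0.048
```

apply_moves(
  rows=[
    [0,0,0,0],
    [0,0,0,0],
  ],
  grip=92.6,
)

```text
time: 27.3
eef_pos: [0.648, 0.183, 0.0037]
orientation: [0.376, 0.6, 0.379, -0.596]
wrist_force: [0.9, 1.6, 0.1]
gripper_width: 0.0599
```

```bash
python3 - <<'E'
from h import *
rep(); stilt('s38.png')
E
```

```text
t 27.3 pos [0.648  0.183  0.0037] jawdeg -25.5 x [ 0.003  0.006 -1.   ] F [0.9 1.6 0.1] w 0.0599 j [0.14 0.61 1.42 0.01 1.1  0.59]
underside slope deg 13.45 z@.40 0.0481
```

```bash
python3 - <<'E'
from h import *
look('w38.png')
c=dict(np.load('s38.npz')); cv2.imwrite('pics/s38c.png',cv2.convertScaleAbs(cv2.resize(c['pixels'][140:220,290:390,::-1],None,fx=7,fy=7,interpolation=cv2.INTER_CUBIC),alpha=1.8))
E
```

```text
t 27.35 pos [0.6479 0.183  0.0037] jawdeg -25.5 x [ 0.003  0.006 -1.   ] F [ 0.8  1.4 -0.5] w 0.0598 j [0.14 0.61 1.42 0.01 1.1  0.59]
profile s:z(mm) [(-15, 57.1), (-5, 58.9), (5, 43.1)]
```

View pics/w38.png

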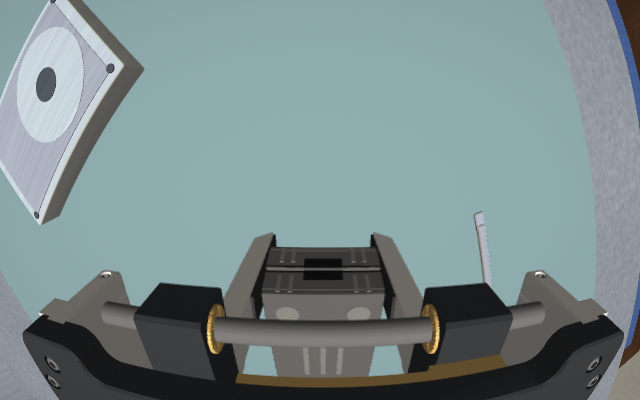

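View pics/s38c.png

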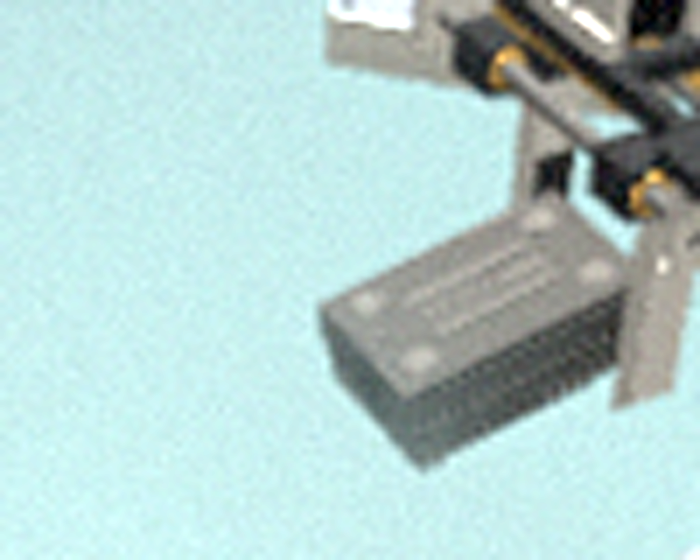

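apply_moves(
  rows=[
    [0,0,0.001,0],
    [0,0,0,0],
  ],
  grip=92.4,
)

```text
time: 27.65
eef_pos: [0.6473, 0.1825, 0.0041]
orientation: [0.376, 0.599, 0.379, -0.596]
wrist_force: [0.8, 2.2, -1.2]
gripper_width: 0.0602
```

```bash
python3 - <<'E'
from h import *
look('w39.png'); stilt('s39.png')
E
```

```text
t 27.65 pos [0.6473 0.1825 0.0041] jawdeg -25.5 x [ 0.002  0.005 -1.   ] F [ 0.8  2.2 -1.2] w 0.0602 j [0.14 0.61 1.42 0.01 1.1  0.59]
profile s:z(mm) [(-15, 57.5), (-5, 59.2), (5, 43.6)]
underside slope deg 12.47 z@.40 0.0484
```

apply_moves(
  rows=[
    [0,0,0,0],
    [0,0,0,0],
  ],
  grip=92.2,
)

```text
time: 28.0
eef_pos: [0.647, 0.1822, 0.0041]
orientation: [0.376, 0.599, 0.379, -0.597]
wrist_force: [0.7, 0.5, 0.5]
gripper_width: 0.0602
```

```bash
python3 - <<'E'
from h import *
look('w40.png'); stilt('s40.png')
E
```

```text
t 28.0 pos [0.647  0.1822 0.0041] jawdeg -25.5 x [ 0.001  0.005 -1.   ] F [0.7 0.5 0.5] w 0.0602 j [0.14 0.61 1.42 0.01 1.1  0.59]
profile s:z(mm) [(-15, 38.9), (-5, 38.6), (5, 38.4), (15, 25.2)]
underside slope deg 4.32 z@.40 0.0353
```

```bash
python3 - <<'E'
from h import *
c=dict(np.load('s40.npz')); P=cloud(c); V=np.array([-U[1],U[0]]); ss=P[...,:2]@U; t=P[...,:2]@V
m=(abs(t+.504)<.02)&(ss>.33)&(ss<.5)&(P[...,2]>.01)&(P[...,2]<.1)
print([(round(a+.005,3),float(np.median(P[m&(ss>=a)&(ss<a+.01)][:,2]).round(4))) for a in np.arange(.34,.47,.01)])
cv2.imwrite('pics/s40c.png',cv2.convertScaleAbs(cv2.resize(c['pixels'][140:220,290:390,::-1],None,fx=7,fy=7,interpolation=cv2.INTER_CUBIC),alpha=1.8))
E
```

```text
return _methods._mean(a, axis=axis, dtype=dtype,
  ret = ret.dtype.type(ret / rcount)
```

View pics/s40c.png

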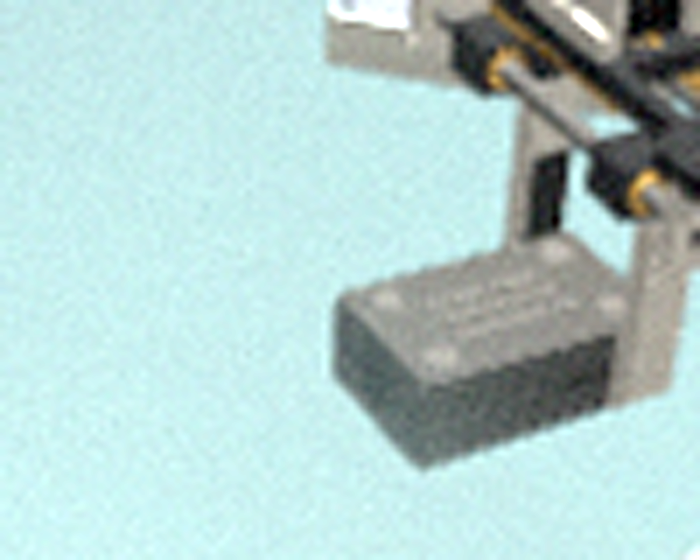

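View pics/w40.png

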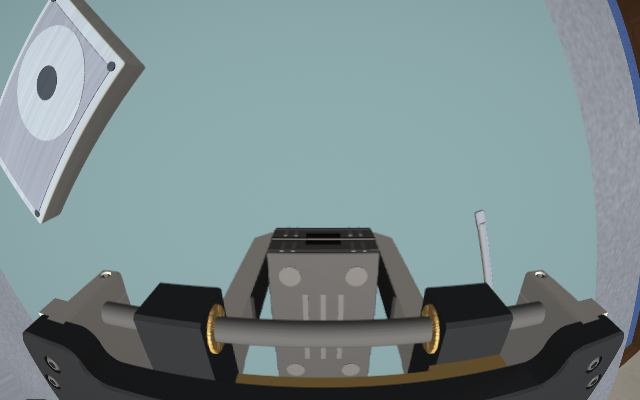

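The carrier now lies on the mat with the feet side up. I open, rise and back off to inspect it whole.

apply_moves(
  rows=[
    [0,0,0,0],
    [0,0,0,0],
    [0,0,0.03,0],
    [0,0,0.03,0],
    [-0.016,-0.033,0,0],
    [-0.016,-0.033,0,0],
    [-0.016,-0.033,0,0],
    [0,0,0,0],
  ],
  grip=30,
)

```text
time: 29.1
eef_pos: [0.5973, 0.0804, 0.0663]
orientation: [0.377, 0.599, 0.379, -0.597]
wrist_force: [0.8, -0.1, -0.4]
gripper_width: 0.083
```

```bash
python3 - <<'E'
from h import *
rep(); c=snap('wrist','w41.png'); P=wcloud(c); V=np.array([-U[1],U[0]]); ss=P[...,:2]@U; t=P[...,:2]@V
m=(P[...,2]>.03)&(P[...,2]<.05)&(ss>.34)&(ss<.49)&(abs(t+.504)<.045)
k,l,st,_=cv2.connectedComponentsWithStats(m.astype(np.uint8)); i=1+np.argmax(st[1:,4]); m=l==i
r=cv2.minAreaRect((P[m][:,:2]*1000).astype(np.float32)); print('rect',np.round(r[0],1),np.round(r[1],1),round(r[2],1))
A=np.c_[ss[m]-.41,t[m]+.504,np.ones(m.sum())]; k,*_=np.linalg.lstsq(A,P[m][:,2],rcond=None); print('slopes',np.degrees(k[:2]).round(2),'z',k[2].round(4))
E
```

```text
t 29.1 pos [0.5973 0.0804 0.0663] jawdeg -25.4 x [ 0.001  0.003 -1.   ] F [ 0.8 -0.1 -0.4] w 0.083 j [-0.01  0.41  1.59  0.    1.14  0.43]
rect [630.2 147.8] [100.9  60.9] 64.7
slopes [-1.53 -0.01] z 0.0394
```

View pics/w41.png

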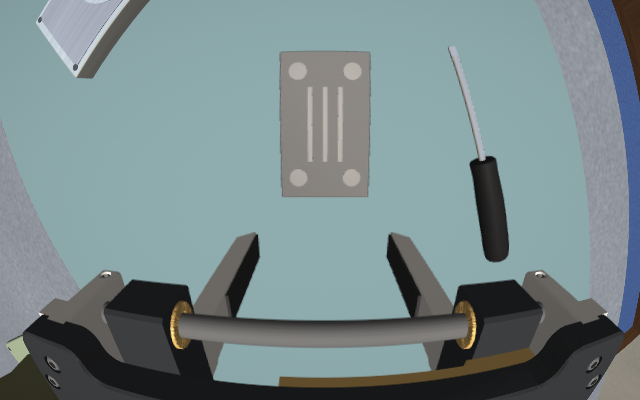

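The tray is on top with its feet up, within 1.5 degrees; its near end (rows 180–196) is about 2.7 mm high, as the other end was before, so the board is probably a little to that side. It will be lifted straight off and the board then checked. I position over its centre.

apply_moves(
  rows=[
    [0.016,0.034,0,0],
    [0.016,0.033,0,0],
    [0,0,0,0],
    [0,0,-0.018,0],
    [0,0,0,0],
  ],
)

```text
time: 29.78
eef_pos: [0.6316, 0.1527, 0.0471]
orientation: [0.378, 0.599, 0.379, -0.596]
wrist_force: [0.4, 0.4, -0.1]
gripper_width: 0.0829
```

```bash
python3 - <<'E'
from h import *
rep(); print(np.array([.630,.148,.026])-state()['eef_pos'])
E
```

```text
t 29.77 pos [0.6316 0.1527 0.0471] jawdeg -25.3 x [ 0.003  0.004 -1.   ] F [ 0.4  0.4 -0.1] w 0.0829 j [0.1  0.52 1.47 0.   1.15 0.54]
[-0.00159405 -0.00469702 -0.02111579]
```

apply_moves(
  rows=[
    [-0.0016,-0.0047,-0.01,0],
    [0,0,-0.009,0],
    [0,0,-0.001,0],
    [0,0,0,0],
  ],
)

```text
time: 30.28
eef_pos: [0.6288, 0.1456, 0.0248]
orientation: [0.377, 0.599, 0.379, -0.597]
wrist_force: [-1.1, 0.3, 0.2]
gripper_width: 0.083
```

```bash
python3 - <<'E'
from h import *
rep()
E
```

```text
t 30.27 pos [0.6288 0.1456 0.0248] jawdeg -25.4 x [ 0.001  0.004 -1.   ] F [-1.1  0.3  0.2] w 0.083 j [0.09 0.54 1.49 0.   1.11 0.53]
```

apply_moves(
  rows=[
    [0.0005,0.001,0.001,0],
    [0,0,0,0],
    [0,0,0,0],
    [0,0,0,0],
  ],
  grip=110,
)

```text
time: 30.78
eef_pos: [0.6303, 0.1468, 0.0269]
orientation: [0.377, 0.599, 0.379, -0.596]
wrist_force: [0.8, 0.5, -1.5]
gripper_width: 0.0599
```

apply_moves(
  rows=[
    [0,0,0.002,0],
    [0,0,0.002,0],
    [0,0,0.003,0],
    [0,0,0,0],
  ],
)

```text
time: 31.28
eef_pos: [0.6297, 0.1469, 0.0339]
orientation: [0.377, 0.599, 0.379, -0.596]
wrist_force: [-0.2, 0.3, -0.5]
gripper_width: 0.0596
```

```bash
python3 - <<'E'
from h import *
look('w42.png'); c=snap('scene','s42.png'); cv2.imwrite('pics/s42c.png',cv2.convertScaleAbs(cv2.resize(c['pixels'][130:210,290:390,::-1],None,fx=7,fy=7,interpolation=cv2.INTER_CUBIC),alpha=1.8))
E
```

```text
t 31.27 pos [0.6297 0.1469 0.0339] jawdeg -25.4 x [ 0.002  0.004 -1.   ] F [-0.2  0.3 -0.5] w 0.0596 j [0.09 0.53 1.49 0.   1.12 0.53]
profile s:z(mm) [(-15, 47.0), (-5, 46.8), (5, 46.5), (15, 46.2), (25, 45.9), (35, 45.7), (45, 45.3), (55, 28.9)]
```

View pics/s42c.png

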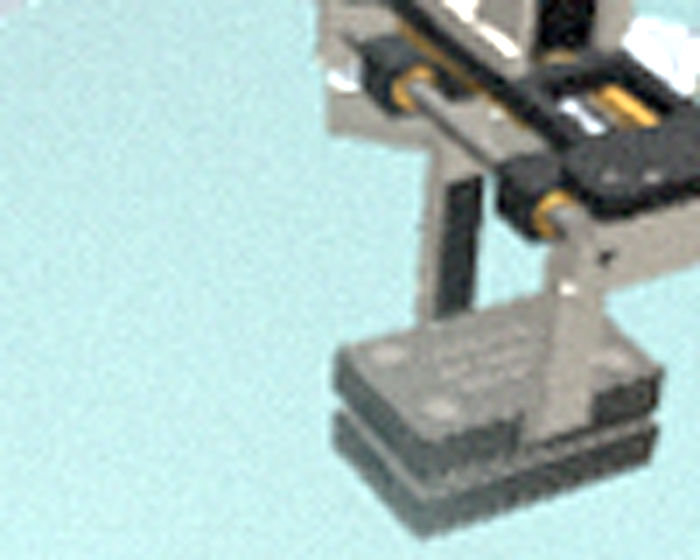

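The tray comes away cleanly and the cover stays. I lift on and look at the board.

apply_moves(
  rows=[
    [0,0,0.006,0],
    [0,0,0.012,0],
    [0,0,0.02,0],
    [0,0,0.025,0],
    [-0.01,-0.021,0,0],
    [-0.015,-0.031,0,0],
    [-0.015,-0.031,0,0],
    [-0.015,-0.031,0,0],
    [-0.01,-0.021,0,0],
    [0,0,0,0],
  ],
)

```text
time: 32.62
eef_pos: [0.5686, 0.0087, 0.1141]
orientation: [0.381, 0.604, 0.375, -0.591]
wrist_force: [0.5, 0.1, -1.2]
gripper_width: 0.0596
```

```bash
python3 - <<'E'
from h import *
rep(); c=snap('wrist','w43.png'); c2=snap('top','t43.png'); cv2.imwrite('pics/t43c.png',cv2.resize(c2['pixels'][130:260,200:400,::-1],None,fx=4,fy=4,interpolation=cv2.INTER_CUBIC))
E
```

```text
t 32.62 pos [0.5686 0.0087 0.1141] jawdeg -25.3 x [ 0.02   0.003 -1.   ] F [ 0.5  0.1 -1.2] w 0.0596 j [-0.14  0.27  1.66  0.01  1.19  0.3 ]
```

View pics/w43.png

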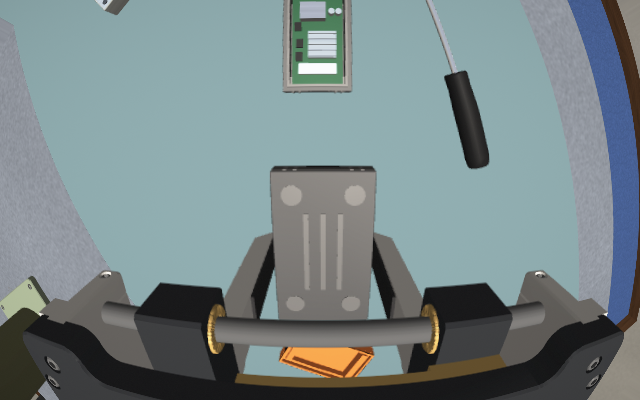

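View pics/t43c.png

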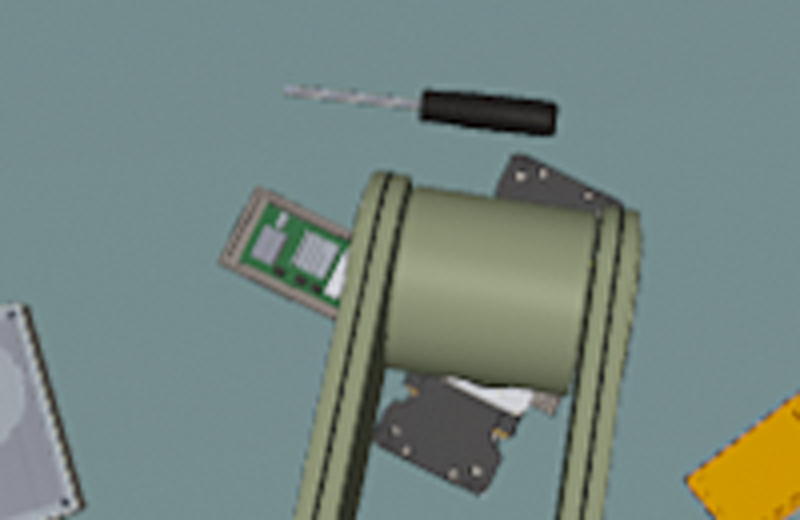

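The board lies in the cover, components up, perhaps a few mm towards the near end. First I put the tray down gently here, about 15 cm from the cover.

apply_moves(
  rows=[
    [0,0,-0.03,0],
    [0,0,-0.03,0],
    [0,0,-0.02,0],
    [0,0,-0.01,0],
    [0,0,-0.005,0],
    [0,0,0,0],
  ],
)

```text
time: 33.48
eef_pos: [0.5753, 0.0154, 0.0206]
orientation: [0.385, 0.606, 0.376, -0.586]
wrist_force: [-0.1, 0.2, -1.4]
gripper_width: 0.0598
```

```bash
python3 - <<'E'
from h import *
look('w44.png')
E
```

```text
t 33.48 pos [0.5753 0.0154 0.0206] jawdeg -24.8 x [ 0.03   0.005 -1.   ] F [-0.1  0.2 -1.4] w 0.0598 j [-0.13  0.41  1.71  0.01  1.    0.3 ]
profile s:z(mm) [(-15, 33.6), (-5, 33.5), (5, 33.3), (15, 33.2), (25, 33.0), (35, 32.8), (45, 32.6), (55, 27.0), (95, 20.5), (105, 20.5), (115, 27.7), (125, 23.7)]
```

apply_moves(
  rows=[
    [0,0,-0.005,0],
    [0,0,-0.004,0],
    [0,0,-0.0025,0],
    [0,0,0,0],
  ],
)

```text
time: 34.02
eef_pos: [0.5771, 0.015, 0.0106]
orientation: [0.386, 0.607, 0.375, -0.585]
wrist_force: [0.2, 0.1, -1.5]
gripper_width: 0.0597
```

```bash
python3 - <<'E'
from h import *
look('w45.png')
E
```

```text
t 34.02 pos [0.5771 0.015  0.0106] jawdeg -24.9 x [ 0.034  0.004 -0.999] F [ 0.2  0.1 -1.5] w 0.0597 j [-0.13  0.42  1.71  0.01  0.98  0.3 ]
profile s:z(mm) [(-15, 23.5), (-5, 23.4), (5, 23.3), (15, 23.1), (25, 23.0), (35, 22.8), (45, 22.7), (55, 18.0), (95, 20.5), (105, 20.5), (115, 27.4), (125, 24.5)]
```

apply_moves(
  rows=[
    [0,0,-0.0015,0],
    [0,0,-0.0015,0],
    [0,0,-0.001,0],
    [0,0,0,0],
  ],
)

```text
time: 34.58
eef_pos: [0.5775, 0.0148, 0.0087]
orientation: [0.386, 0.607, 0.375, -0.585]
wrist_force: [-0.7, -0.0, -0.0]
gripper_width: 0.0595
```

```bash
python3 - <<'E'
from h import *
look('w46.png')
E
```

```text
t 34.58 pos [0.5775 0.0148 0.0087] jawdeg -24.9 x [ 0.034  0.004 -0.999] F [-0.7 -0.  -0. ] w 0.0595 j [-0.13  0.43  1.71  0.01  0.97  0.3 ]
profile s:z(mm) [(-15, 21.7), (-5, 21.5), (5, 21.5), (15, 21.4), (25, 21.3), (35, 21.2), (45, 21.0), (55, 17.1), (95, 20.5), (105, 20.6), (115, 27.4), (125, 24.6)]
```

Contact (the wrist carries nothing now). I open gradually, rise, and look at the board from above.

apply_moves(
  rows=[
    [0,0,0,0],
    [0,0,0,0],
  ],
  grip=88,
)

```text
time: 34.88
eef_pos: [0.5783, 0.0147, 0.0088]
orientation: [0.386, 0.607, 0.375, -0.584]
wrist_force: [-1.1, -0.3, 0.0]
gripper_width: 0.0615
```

apply_moves(
  rows=[
    [0,0,0,0],
    [0,0,0,0],
    [0,0,0.03,0],
    [0,0,0.04,0],
    [0,0,0.05,0],
    [0,0.02,0.03,0],
    [0,0.02,0,0],
    [0,0,0,0],
  ],
  grip=40,
)

```text
time: 35.88
eef_pos: [0.5758, 0.0561, 0.1601]
orientation: [0.385, 0.606, 0.376, -0.586]
wrist_force: [0.4, 0.1, 0.3]
gripper_width: 0.0792
```

```bash
python3 - <<'E'
from h import *
rep(); c=snap('wrist','w47.png'); P=wcloud(c); V=np.array([-U[1],U[0]]); ss=P[...,:2]@U; t=P[...,:2]@V
cv2.imwrite('pics/w47c.png',cv2.resize(c['pixels'][20:220,240:440,::-1],None,fx=3,fy=3,interpolation=cv2.INTER_CUBIC))
E
```

```text
t 35.88 pos [0.5758 0.0561 0.1601] jawdeg -24.9 x [ 0.032  0.004 -0.999] F [0.4 0.1 0.3] w 0.0792 j [-0.06  0.23  1.61  0.01  1.27  0.38]
```

View pics/w47.png

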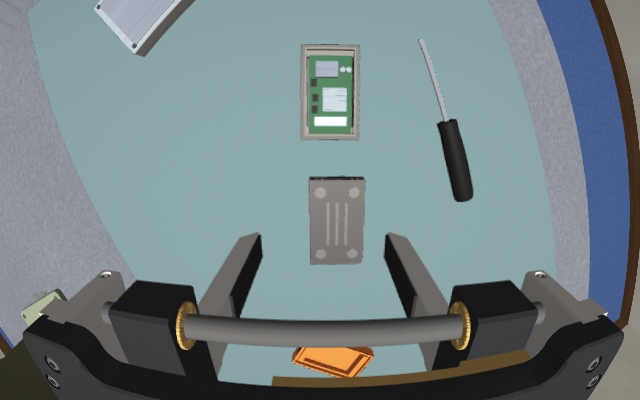

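View pics/w47c.png

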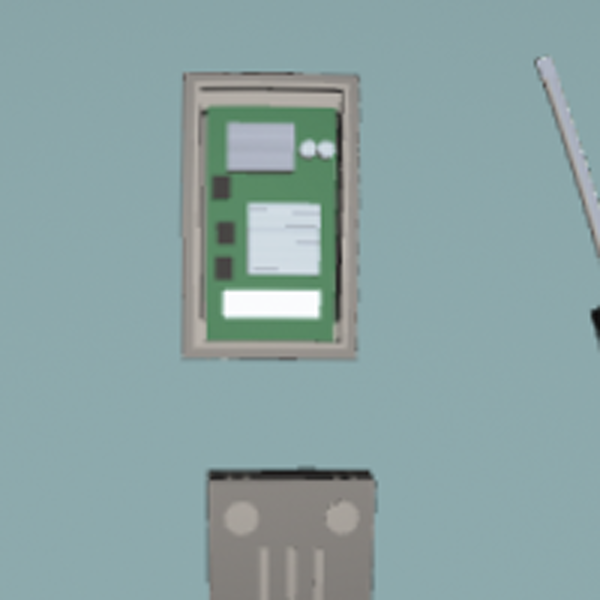

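The board lies in the cover, component side up, about 2–3 mm towards the near end and centred across. I check its height and tilt, and the tray's.

```bash
python3 - <<'E'
from h import *
c=dict(np.load('w47.npz')); P=wcloud(c); px=c['pixels'].astype(int); V=np.array([-U[1],U[0]]); ss=P[...,:2]@U; t=P[...,:2]@V
box=np.zeros(px.shape[:2],bool); box[40:145,295:365]=1
g=box&(px[...,1]>px[...,0]+25)&(px[...,1]>px[...,2]+10)&(P[...,2]>.008)
r=cv2.minAreaRect((P[g][:,:2]*1000).astype(np.float32)); print('board rect',np.round(r[0],1),np.round(r[1],1),round(r[2],1))
A=np.c_[ss[g]-.41,t[g]+.504,np.ones(g.sum())]; z=P[g][:,2]
w=np.ones(len(z),bool)
for _ in range(5):
    k,*_=np.linalg.lstsq(A[w],z[w],rcond=None); w=abs(A@k-z)<.0015
print('board slopes',np.degrees(k[:2]).round(2),'z mid',k[2].round(4),w.sum(),len(w))
for a in np.arange(.365,.455,.01):
    q=g&(ss>=a)&(ss<a+.01); 
    if q.sum()>4: print(round(a+.005,3),np.median(P[q][:,2]).round(4),q.sum())
m=box&(P[...,2]>.012)&(P[...,2]<.05); r2=cv2.minAreaRect((P[m][:,:2]*1000).astype(np.float32)); print('cover rect',np.round(r2[0],1),np.round(r2[1],1),round(r2[2],1))
rim=m&~g&((abs(ss-ss[m].min()-.003)<.002)|(abs(ss-ss[m].max()+.003)<.002)); 
for lo,hi in ((ss[m].min()+.001,ss[m].min()+.006),(ss[m].max()-.006,ss[m].max()-.001)):
    q=m&(ss>lo)&(ss<hi); print('rim z',np.percentile(P[q][:,2],[10,50,90]).round(4),q.sum())
b=np.zeros_like(box); b[175:268,300:370]=1; q=b&(P[...,2]>.012)&(P[...,2]<.04)
A=np.c_[ss[q],t[q],np.ones(q.sum())];k,*_=np.linalg.lstsq(A,P[q][:,2],rcond=None); r3=cv2.minAreaRect((P[q][:,:2]*1000).astype(np.float32)); print('tray slopes',np.degrees(k[:2]).round(2),'z',np.median(P[q][:,2]).round(4),np.round(r3[0],1),np.round(r3[1],1))
d=np.array(r[0])-np.array(r2[0]); print('board-cover mm',d.round(1),'along u',round(float(d@U),1))
E
```

```text
board rect [630.2 145.6] [81.6 44.4] 65.0
board slopes [-0.03 -0.13] z mid 0.0202 1749 1883
0.37 0.0201 233
0.38 0.0203 274
0.39 0.0203 155
0.4 0.0201 128
0.41 0.0203 292
0.42 0.0202 270
0.43 0.0202 133
0.44 0.0201 280
cover rect [630.4 148.6] [101.6  60.8] 64.8
rim z [0.0194 0.0206 0.0244] 263
rim z [0.0195 0.0205 0.0243] 227
tray slopes [-0.14 -0.03] z 0.0202 [577.8  15.6] [100.9  60.2]
board-cover mm [-0.2 -3. ] along u -2.8
```

The board is flat (under 0.2 degrees), level with the rim and 2.8 mm off centre. The tray is flat and 14 cm away. Last I check the bystanders, then hand in.

```bash
python3 - <<'E'
from h import *
c=snap('scene','s48.png'); P=cloud(c)
m=(P[...,2]>0.012)&(P[...,2]<0.12)&(P[...,0]>0.3)&(P[...,0]<0.95)&(abs(P[...,1])<0.6)
k,l,s,_=cv2.connectedComponentsWithStats(m.astype(np.uint8))
for i in range(1,k):
    if s[i,4]<60: continue
    q=P[l==i]; zt=np.percentile(q[:,2],90); t=q[abs(q[:,2]-zt)<0.006]
    r=cv2.minAreaRect((t[:,:2]*1000).astype(np.float32)); print('ztop %.4f'%zt,np.round(r[0],1),np.round(r[1],1),round(r[2],1))
rep()
E
```

```text
ztop 0.0267 [510.4 359.7] [146.9 108.8] 18.7
ztop 0.0258 [630.5 145. ] [93.7 54.4] 65.6
ztop 0.0187 [577.7  12. ] [101.   62.3] 64.9
ztop 0.0251 [732.2  19.5] [94.6 21.8] 84.6
ztop 0.0180 [ 489.7 -174.3] [ 61.4 102.1] 37.7
ztop 0.0725 [ 527.2 -389.7] [105.   95.8] 79.3
t 35.98 pos [0.5757 0.0549 0.1597] jawdeg -25.0 x [ 0.031  0.004 -1.   ] F [ 0.5 -0.7 -0.1] w 0.0793 j [-0.06  0.23  1.61  0.01  1.27  0.38]
```

View pics/s48.png

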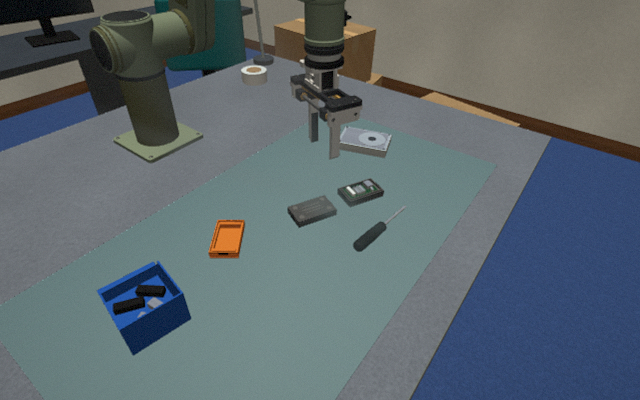

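The scene shows the tray at (312,210) and the cover with the board at (360,191). The bin, drive and driver measure within about 1 mm of their first positions.

```bash
python3 -c "
from bench import *
print(hand_in())"
```

```text
the job is handed in; nothing more can be done
None
```

I turned the carrier over end for end by letting it pivot in lightly closed pads, tipped it over its far edge and let it down onto the mat. I then lifted the former lower half straight off and set it down about 15 cm away. The job was handed in at about 36 s, and no verdict was reported.

**Last checks before handing in:**
- **Board:** it lies components up, within 0.2° of flat and level with the rim. It is 2.8 mm off centre along its length, inside the 6 mm allowed.
- **Tray:** it lies flat (0.14°) with its top at 20 mm, about 14 cm from the cover.
- **Bystanders:** the bin, drive and screwdriver are within about 1 mm of where they started.

**What went wrong or disagreed:**
- **Cover lifted by mistake:** while I was finding the right grip force, only the cover's end came up, by about 11 mm, and it settled 2.5 mm proud. Pushing and pressing with the shut fingers did not reseat it.
- **Tray not fully seated after turning:** the tray sat 1.5° off, one end about 2.7 mm high, until I lifted it. By my reckoning that is inside the turned-over limits (5.8° and 22 mm).
- **Final let-down:** the carrier slid down the last 14° in the pads within about 0.3 s. I did not measure its peak speed.
- **Cameras:** they disagreed by 2 to 5 mm in places, and I relied on the wrist camera.

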